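Unload the fixator clamp blocks from the storage rod

TASK

The blue and orange clamp blocks are kept on the stand's rod behind a locked gate. Squeeze the gate's two red tabs together and turn it wide open, slide every block off the open end of the rod and lay it down inside the tray of its own colour, side by side and not stacked; when all are in, squeeze the tabs again, turn the gate back across the rod's end and let the tabs spring out so that it is locked. Leave the cup, the syringe and the solder spool where they are.

Things in the scene. Friction and masses are not known exactly. Their poses are not given: they have to be found in the camera images.
- clamp_stand: Fixed bench stand: white post (28 x 40 mm, 152 mm high) with a dark 14 mm rod sticking out level, 120 mm above the worktop. Origin on the worktop under the post; x runs along the rod to its open end, z up, y toward the gate's pillar, which stands at x 195, y 125 mm. Base plate 10 mm thick.
- rod_root (a point): point on the rod's axis where it leaves the post (the fixed end); axes as the stand's; rod 171 mm long
- rod_tip (a point): point on the rod's axis at its open end; axes as the stand's
- gate (a joint): Turn of the white gate arm about its upright pillar, rad. 0 = shut, across the rod's open end; it opens anticlockwise seen from above, outward, to a stop at 1.35, and beyond 1.15 counts as wide open. Locked at 0 (0.08 rad of play) unless both tabs are fully in; then it turns with light friction and stays where left. Shutting needs the tabs squeezed again, else they catch at about 0.9.
- tab_a (a joint): How far the first red tab on the gate's hub is pushed in, m: 0 = out (sprung), 0.005 = fully in; it unlocks from about 0.004. About 3 N at the start, 7 N fully in.
- tab_b (a joint): the same for the second red tab, opposite the first
- hub_grip (a point): Point on the gate's upright turning axis, 152 mm above the worktop, between the red tabs; turns with the gate (at gate 0 its axes are the stand's). Tabs on its +x (tab_a) and -x (tab_b) sides: outer faces 48 mm apart when out, 38 when in, 20 mm wide, 135 to 163 mm above the worktop. Arm along its -y, 138 mm long, 8 wide, at 114 to 126 mm height, 6 mm clear of the rod's end when shut.
- blue_block_1: blue clamp block, first of two alike: 38 x 38 mm square, 26 mm long, about 60 g, with a 23 mm bore right through along its own x axis; origin at its middle. Starts threaded on the rod, hanging with its middle 4.5 mm below the rod's axis, gaps of 10 mm or more between blocks. May be absent.
- blue_block_2: blue clamp block, second of two alike: 38 x 38 mm square, 26 mm long, about 60 g, with a 23 mm bore right through along its own x axis; origin at its middle. Starts threaded on the rod, hanging with its middle 4.5 mm below the rod's axis, gaps of 10 mm or more between blocks. May be absent.
- orange_block_1: orange clamp block, first of two alike: 38 x 38 mm square, 26 mm long, about 60 g, with a 23 mm bore right through along its own x axis; origin at its middle. Starts threaded on the rod, hanging with its middle 4.5 mm below the rod's axis, gaps of 10 mm or more between blocks. May be absent.
- orange_block_2: orange clamp block, second of two alike: 38 x 38 mm square, 26 mm long, about 60 g, with a 23 mm bore right through along its own x axis; origin at its middle. Starts threaded on the rod, hanging with its middle 4.5 mm below the rod's axis, gaps of 10 mm or more between blocks. May be absent.
- blue_tray: loose open blue instrument tray, 150 x 115 x 25 mm outside (along its x, y, z), walls and floor 4 mm, 0.5 kg; origin at the middle of its underside
- orange_tray: loose open orange instrument tray, 150 x 115 x 25 mm outside (along its x, y, z), walls and floor 4 mm, 0.5 kg; origin at the middle of its underside
- specimen_cup: bystander: white specimen cup with a yellow lid, 64 mm wide and 64 mm high, origin under its middle
- syringe: bystander: syringe lying down, 28 x 118 x 17 mm, origin under its middle
- solder_spool: bystander: small spool of solder standing on its flange, 44 mm across, 36 mm high, origin under its middle
Things that resemble listed ones, but are neither listed nor needed, are in the scene too. Leave any turquoise look-alike of the blue_block_2 alone.

How it is judged:
By the outcome, as a careful person would: the job done as asked, in the order asked, and still so for the second after the job is handed in, with the robot touching nothing.
Of blue_block_1, blue_block_2, orange_block_1, orange_block_2 only 3 to 4 are there at a start; the rules pass over those that are not, and their reading is None.
At some moment in a run one of blue_tray, orange_tray may be knocked a few centimetres aside while the robot is not near it.
Once in a run the grip may slacken for a moment while it holds something.
It also fails if it takes over 210 s, if anything falls off the work surface, if the arm or the gripper's body presses on something with over 40 N, if the wrist force passes 120 N, or if a joint passes its speed limit or range.

ROBOT

A 7-joint arm with a two-finger parallel gripper is mounted at the origin on a cart in front of the work surface, level with it; the furniture and walls round the work are solid. World frame = base frame: x ahead of the robot, y to its left, z up, the work surface at z = 0. Lengths are in mm, angles in rad, forces in N, time in s.
With the tool pointing down it reaches from about 400 to 925 mm from the base axis. Payload 5.6 kg.
Tool frame: the origin (TCP) lies between the finger pads; the fingertips stand 8 mm ahead of it and the grasp point (between the pads) lies 11 mm behind it; z points along the fingers, y is the direction in which the jaws open and shut (so a half turn about z gives the same grasp; the last joint's range is limited). The gripper opens to 85 mm and grips with 20 to 120 N. Pads are 22 mm wide; open, the fingers measure 114 mm over their backs; the gripper's body (76 mm by 85 mm) begins 54 mm behind the grasp point. The pads swing forward as they close: fully open they stand 13 mm farther back than shut.
Start: joints at [-1.368, 0.468, -0.012, 1.603, 0.006, 1.071, -0.056], TCP at [158.207, 630.459, 239.29] pointing down, gripper open.
Joint ranges: [-2.53, 2.53], [-0.31, 2.02], [-1.57, 1.55], [0.28, 2.44], [-1.29, 4.43], [0.15, 1.84], [-2.92, 2.92]. Speed limits (rad/s): [2.57, 2.57, 3.14, 3.14, 3.14, 3.14, 3.14].

INTERFACE

Orientations are given as [roll, pitch, yaw] about the fixed x, y, z axes, in that order (R = Rz(yaw) Ry(pitch) Rx(roll)).
In Python, from bench import bot, imaging, trace gives the robot as it stands.
- The arm moves only by the tool step_arm, never from a script. Its argument "rows" is a list of rows, each an object of numbers: "tx", "ty", "tz": the shift along the tool's x, y, z in units of 0.25 m (1.0 is 0.25 m); "ax", "ay", "az": the turn, a rotation vector about the tool's x, y, z in units of 180 degrees (1.0 is 180 degrees). A call has 1 to 20 rows; each row is the pose to reach, as a shift and turn from the pose commanded when the call began, along the tool's axes at that moment, turning the shorter way round; what a row does not reach only later rows make up. A row lasts 1/8 s, in which the tool goes at most 62.5 mm and 10.7 degrees, less where a joint would pass 70% of its speed; a pose out of reach is approached as far as the arm can. A call with a number of a shift or a turn outside -1 to 1 is refused whole. A call with a gripper value outside its range is refused whole. "grip" is the opening, from -1 (shut) to 1 (fully open), set as the call begins (left out, the last holds). The fingers move at their own pace and stop on an object; "grip_force" is the grip in N (left out, the last holds). Time passes only in rows, so rows that repeat a pose let the fingers close. It gives the time, the measured TCP pose, the force and the opening at its end, in the units of the state.
- bot.get_state(): the state, without advancing time (a new reading comes with each control period).
- imaging.grab_frame(name): name is "scene" or "top" or "wrist"; returns a dict with "frame" (400x640x3 uint8, red, green, blue), "fx", "fy", "cx", "cy" (pixels), "origin" and "rotation" of the camera in the world; the wrist camera has in their place "T_tool_cam" (4x4, takes a point from camera to tool coordinates, whose origin is the TCP and whose axes are the flange's). Camera axes: x right, y down, z forward; pixel columns grow to the right and rows downward; lengths in mm; the calibration is good to about 2 mm. A picture is of the moment at which its call begins: read the wrist's pose just before it. There is no depth.
- bot.sign_off(): hands the job in, once; it reports no verdict.
Trained networks look in the newest picture that a camera, given by its name, has taken for a name from the list of things; names that differ only in an ending like _2 or _b are one class to them, and where a whole thing is asked for, a point or a joint stands for the part that bears it (a point fixed in the world has none). Each returns a list of dicts, best first, with "p" (0 to 1); they miss things now and then, are a little off and sometimes report something else, mostly with a low value. They report only what shows in the picture. A call takes as long as a camera call. They do not tell look-alikes from the thing itself.
- trace(thing, camera): "pixels" (400x640 bool, what is visible of it) and "pixel" ([column, row] in pixels, amid what is visible of it).
The state is a dict: "clock": time; "joint_positions": joint angles; "joint_velocities": joint speeds; "joint_efforts": joint torques, N m; "tcp_pos": TCP position; "tool_rot": TCP orientation; "ft_force": force on the tool from outside, world axes, zero at the start; "ft_torque": the same for the moment, N m; "grip_width": finger opening in mm.
Only numpy, scipy, OpenCV 4.12 (cv2) and the standard library are available. Lean on these libraries where they do the work, as an engineer would, in place of code of your own. Each camera call takes 0.05 s, during which the arm holds its last target.

## Working session

There is one attempt and no reset: what is moved stays moved. The work goes in short steps, Python scripts to look and compute and a tool call to move; the robot and the scene stay as the last step left them, time stands still between calls to the robot, and variables do not carry over. Pictures are saved under pics/ and viewed, and the job is handed in when it is done.

Besides the shell and the picture viewer there is one more tool, called as name([rows], argument=value, ...), one row to a line, values as JSON. step_arm: Moves the arm, as the interface text tells. Its arguments: {"type":"object","properties":{"rows":{"type":"array","items":{"type":"object","properties":{"tx":{"type":"number","minimum":-1,"maximum":1},"ty":{"type":"number","minimum":-1,"maximum":1},"tz":{"type":"number","minimum":-1,"maximum":1},"ax":{"type":"number","minimum":-1,"maximum":1},"ay":{"type":"number","minimum":-1,"maximum":1},"az":{"type":"number","minimum":-1,"maximum":1}}}},"grip":{"type":"number"},"grip_force":{"type":"number"}},"required":["rows"]}

```bash
ls; mkdir -p pics; cat > h.py <<'E'
import numpy as np, cv2
from bench import bot, imaging, trace
from scipy.spatial.transform import Rotation as R
def grab(n,fn=None):
    f=imaging.grab_frame(n)
    if fn: cv2.imwrite('pics/'+fn+'.png',cv2.cvtColor(f['frame'],cv2.COLOR_RGB2BGR))
    return f
def pose(f,st=None):
    if 'T_tool_cam' in f:
        st=st or bot.get_state()
        T=np.eye(4);T[:3,:3]=R.from_euler('xyz',st['tool_rot']).as_matrix();T[:3,3]=st['tcp_pos']
        M=T@np.array(f['T_tool_cam']);return M[:3,:3],M[:3,3]
    return np.array(f['rotation']),np.array(f['origin'])
def ray(f,px,st=None):
    Rm,o=pose(f,st);d=Rm@np.array([(px[0]-f['cx'])/f['fx'],(px[1]-f['cy'])/f['fy'],1.]);return o,d
def at_z(f,px,z,st=None):
    o,d=ray(f,px,st);return o+d*(z-o[2])/d[2]
def proj(f,P,st=None):
    Rm,o=pose(f,st);p=(np.atleast_2d(P)-o)@Rm;return np.c_[f['fx']*p[:,0]/p[:,2]+f['cx'],f['fy']*p[:,1]/p[:,2]+f['cy']]
E
python3 - <<'E'
from h import *
st=bot.get_state();print({k:np.round(v,3) for k,v in st.items()})
for n in ['scene','top','wrist']:
    f=grab(n,n+'0'); Rm,o=pose(f); print(n,f['fx'],f['cx'],f['cy'],np.round(o),np.round(Rm,2).tolist())
    for t in ['clamp_stand','gate','tab_a','tab_b','blue_block_1','orange_block_1','blue_tray','orange_tray','specimen_cup','syringe','solder_spool']:
        print(t,[(round(d['p'],2),np.round(d['pixel']).tolist(),int(d['pixels'].sum())) for d in trace(t,n)])
E
```

```text
pics
{'clock': np.float64(0.0), 'joint_positions': array([-1.368,  0.468, -0.012,  1.604,  0.006,  1.071, -0.056]), 'joint_velocities': array([-0.001,  0.001,  0.   , -0.001, -0.   , -0.   ,  0.001]), 'joint_efforts': array([-0.0000e+00, -5.3239e+01,  2.1000e-02, -2.5130e+01,  1.1000e-02,
        8.0000e-03, -0.0000e+00]), 'tcp_pos': array([158.097, 629.889, 238.322]), 'tool_rot': array([-3.14 ,  0.   ,  2.896]), 'ft_force': array([ 0.194, -0.676, -0.115]), 'ft_torque': array([ 0.044, -0.018,  0.024]), 'grip_width': np.float64(85.489)}
scene 463.51171897015314 317.61392702779784 205.05882314562436 [-149. -913.  721.] [-2.1, 0.03, -0.78]
clamp_stand [(0.88, [280.0, 206.0], 2416)]
gate [(0.71, [271.0, 195.0], 442)]
tab_a [(0.65, [269.0, 198.0], 55)]
tab_b [(0.65, [269.0, 198.0], 55)]
blue_block_1 [(0.67, [283.0, 169.0], 166), (0.67, [264.0, 179.0], 185), (0.58, [248.0, 238.0], 254)]
orange_block_1 [(0.75, [253.0, 185.0], 176), (0.66, [277.0, 176.0], 163)]
blue_tray [(0.65, [392.0, 294.0], 2771), (0.43, [276.0, 207.0], 2498)]
orange_tray [(0.95, [320.0, 273.0], 2350), (0.65, [355.0, 210
[... 698 characters left out ...]
0, 216.0], 352), (0.53, [256.0, 285.0], 238)]
orange_block_1 [(0.86, [206.0, 201.0], 347), (0.77, [207.0, 234.0], 330), (0.59, [263.0, 253.0], 444)]
blue_tray [(0.96, [438.0, 248.0], 3718), (0.35, [262.0, 251.0], 495)]
orange_tray [(0.72, [266.0, 236.0], 43), (0.64, [368.0, 267.0], 3622)]
specimen_cup [(0.82, [322.0, 151.0], 672)]
syringe [(0.82, [383.0, 165.0], 263)]
solder_spool [(0.53, [365.0, 197.0], 325)]
wrist 338.8663608994375 322.4120518089692 197.44337258695313 [ 87. 648. 374.] [[0.24, 0.93, 0.28], [0.97, -0.23, -0.07], [0.0, 0.29, -0.96]]
clamp_stand []
gate []
tab_a []
tab_b []
blue_block_1 []
orange_block_1 []
blue_tray []
orange_tray []
specimen_cup []
syringe []
solder_spool []
```

```bash
sed -i "s/return np.array(f\['rotation'\])/return R.from_euler('xyz',f['rotation']).as_matrix()/" h.py; python3 - <<'E'
import cv2
a=cv2.imread('pics/scene0.png');b=cv2.imread('pics/top0.png')
cv2.imwrite('pics/s1.png',cv2.resize(a[140:340,180:440],None,fx=3,fy=3,interpolation=cv2.INTER_CUBIC))
cv2.imwrite('pics/t1.png',cv2.resize(b[120:320,180:480],None,fx=2.66,fy=2.66,interpolation=cv2.INTER_CUBIC))
E
```

```text
(no output)
```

View pics/s1.png

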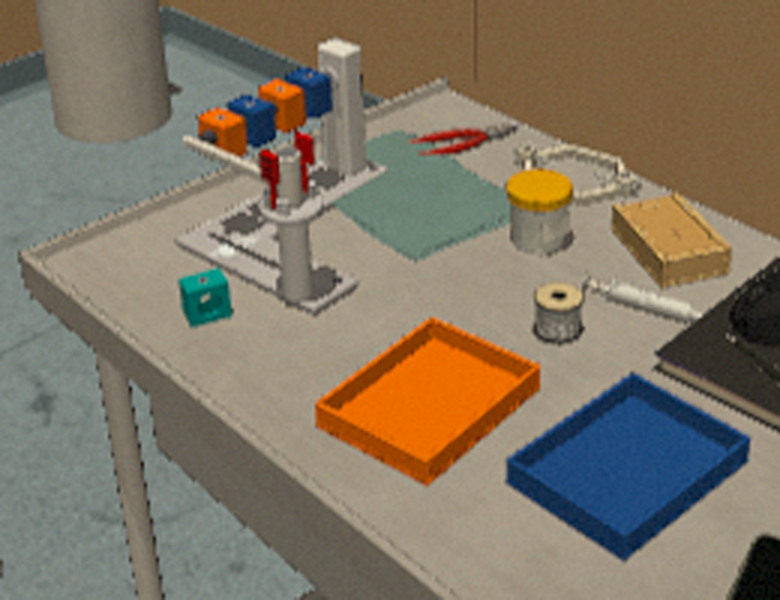

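View pics/t1.png

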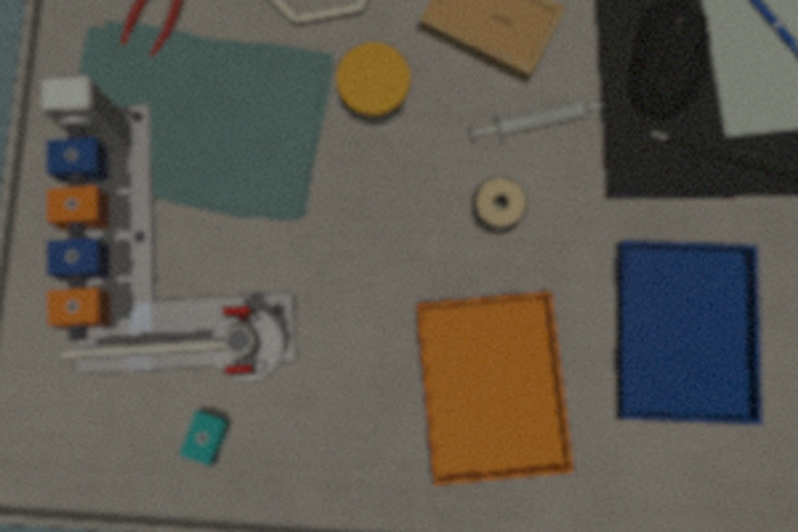

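View pics/top0.png

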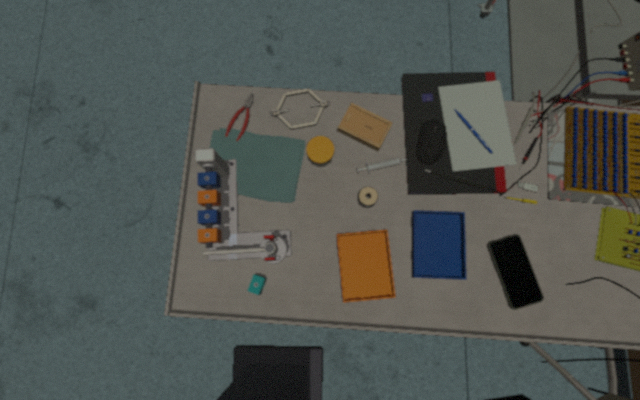

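```bash
python3 - <<'E'
from h import *
ft=grab('top');fs=grab('scene')
def tri(pt,ps):
    A=[];b=[]
    for f,p in((ft,pt),(fs,ps)):
        o,d=ray(f,p);d/=np.linalg.norm(d);M=np.eye(3)-np.outer(d,d);A.append(M);b.append(M@o)
    X=np.linalg.solve(sum(A),sum(b));return X
s=lambda c,r:(180+c/3,140+r/3); t=lambda c,r:(180+c/2.66,120+r/2.66)
print('robot base px',proj(ft,[0,0,0]))
print('hub top',tri(t(238,338),s(289,153)))
print('post top', at_z(ft,t(66,94),152))
print('arm end',tri(t(65,354),s(187,140)))
for n,c in dict(o1=(72,305),b1=(72,256),o2=(72,205),b2=(72,155)).items(): print(n,at_z(ft,t(*c),120-4.5+19))
print('gate arm far',at_z(ft,t(65,354),126),'hubtop',at_z(ft,t(238,338),163))
for n in ['orange_tray','blue_tray']:
    trace
    m=sorted(trace(n,'top'),key=lambda d:-d['pixels'].sum() if True else 0)[0]['pixels'].astype(np.uint8)
    r=cv2.minAreaRect(cv2.findNonZero(m));c=cv2.boxPoints(r);print(n,[np.round(at_z(ft,p,25)[:2]).tolist() for p in c])
for n in ['specimen_cup','syringe','solder_spool']:
    print(n,at_z(ft,trace(n,'top')[0]['pixel'],20))
print('teal',at_z(ft,t(203,437),35))
for nm,p in dict(l=(170,313),r=(640,348)).items(): print('table edge',at_z(ft,p,0))
print(at_z(ft,(197,83),0))
E
```

```text
robot base px [[231.73874821 497.60391873]]
hub top [505.5436385  -79.76686991 152.20470066]
post top [686.09428205  58.08128452 152.        ]
arm end [493.31887772  54.20529676 121.6045837 ]
o1 [528.45263351  48.03904443 134.5       ]
b1 [565.21625441  50.47317907 134.5       ]
o2 [604.13988067  53.05032856 134.5       ]
b2 [642.9703099   55.62130743 134.5       ]
gate arm far [492.62710966  53.32009553 126.        ] hubtop [503.99731965 -80.53544929 163.        ]
orange_tray [[547.0, -208.0], [559.0, -327.0], [406.0, -339.0], [394.0, -223.0]]
blue_tray [[735.0, 124.0], [758.0, -78.0], [483.0, -113.0], [461.0, 78.0]]
specimen_cup [ 728.77367116 -169.6083116    20.        ]
syringe [ 471.56966417 -281.11897746   20.        ]
solder_spool [ 629.04237572 -275.26001124   20.        ]
teal [431.61042389 -37.59792805  35.        ]
table edge [365.01511909 158.39767119   0.        ]
table edge [ 309.53475185 -868.63486127    0.        ]
[916.12541367 136.82334212   0.        ]
```

```bash
cat >> h.py <<'E'
def delta(pos,yaw,st=None):
    st=st or bot.get_state();R0=R.from_euler('xyz',st['tool_rot'])
    d=R0.inv().apply(np.array(pos)-st['tcp_pos'])/250
    rv=(R0.inv()*R.from_euler('xyz',[np.pi,0,yaw])).as_rotvec()/np.pi
    print('t',np.round(d,4),'a',np.round(rv,4))
E
python3 - <<'E'
from h import *
delta([480,250,320],2.2);delta([505,-60,310],1.637)
ft=grab('top')
d=trace('blue_tray','top')[0];print(d['p'])
for n in['blue_tray','orange_tray']:
    d=[x for x in trace(n,'top') if x['pixels'].sum()>2000 and abs(x['pixel'][0]-(438 if n[0]=='b' else 368))<15]
    m=d[0]['pixels'].astype(np.uint8);c=cv2.boxPoints(cv2.minAreaRect(cv2.findNonZero(m)));print(n,[np.round(at_z(ft,p,25)[:2]).tolist() for p in c])
E
```

```text
t [-1.6189 -1.1628 -0.3228] a [0.     0.     0.2215]
t [-2.0176 -2.3412 -0.2828] a [0.     0.     0.4007]
0.93
blue_tray [[601.0, -374.0], [602.0, -501.0], [448.0, -494.0], [446.0, -370.0]]
orange_tray [[544.0, -208.0], [559.0, -326.0], [408.0, -340.0], [394.0, -225.0]]
```

step_arm([
  {"tx":-0.4,"ty":-0.3,"tz":-0.32},
  {"tx":-0.81,"ty":-0.58,"tz":-0.32,"az":0.11},
  {"tx":-0.81,"ty":-0.58,"tz":-0.32,"az":0.11},
  {"tx":-0.81,"ty":-0.58,"tz":-0.32,"az":0.11},
  {"tx":-0.81,"ty":-0.58,"tz":-0.32,"az":0.11},
], grip=1)

```text
invalid input at $.rows[0]: expected keys tx, ty, tz, ax, ay, az
```

```bash
python3 -c "
from h import *
delta([480,250,320],2.2);delta([500,100,320],1.9)"
```

```text
t [-1.6188 -1.1627 -0.3229] a [0.     0.     0.2214]
t [-1.8425 -1.7252 -0.3229] a [0.     0.     0.3169]
```

step_arm([
  {"tx":-0.81,"ty":-0.58,"tz":-0.32,"ax":0,"ay":0,"az":0.11},
  {"tx":-0.81,"ty":-0.58,"tz":-0.32,"ax":0,"ay":0,"az":0.11},
  {"tx":-0.81,"ty":-0.58,"tz":-0.32,"ax":0,"ay":0,"az":0.11},
  {"tx":-0.81,"ty":-0.58,"tz":-0.32,"ax":0,"ay":0,"az":0.11},
  {"tx":-0.81,"ty":-0.58,"tz":-0.32,"ax":0,"ay":0,"az":0.11},
  {"tx":-0.81,"ty":-0.58,"tz":-0.32,"ax":0,"ay":0,"az":0.11},
], grip=1)

```text
clock: 3.1
tcp_pos: [319.5, 440.5, 319.7]
tool_rot: [3.14, -0.0, 2.549]
ft_force: [-0.7, 0.4, 0.4]
grip_width: 85.3
```

```bash
python3 -c "
from h import *
delta([480,200,320],2.2);delta([500,100,320],1.9)"
```

```text
t [-1.0697 -0.4393 -0.0021] a [ 0.0003 -0.0002  0.111 ]
t [-1.3595 -0.7264 -0.0025] a [ 0.0003 -0.0003  0.2065]
```

step_arm([
  {"tx":-0.98,"ty":-0.4,"tz":0,"ax":0,"ay":0,"az":0.11},
  {"tx":-0.98,"ty":-0.4,"tz":0,"ax":0,"ay":0,"az":0.11},
  {"tx":-0.98,"ty":-0.4,"tz":0,"ax":0,"ay":0,"az":0.11},
  {"tx":-0.98,"ty":-0.4,"tz":0,"ax":0,"ay":0,"az":0.11},
  {"tx":-0.98,"ty":-0.4,"tz":0,"ax":0,"ay":0,"az":0.11},
  {"tx":-0.98,"ty":-0.4,"tz":0,"ax":0,"ay":0,"az":0.11},
])

```text
clock: 3.85
tcp_pos: [466.5, 222.1, 318.6]
tool_rot: [-3.141, -0.0, 2.205]
ft_force: [-0.6, 0.2, 0.5]
grip_width: 85.3
```

```bash
python3 -c "
from h import *
delta([505,-50,310],1.637)"
```

```text
t [-0.9679 -0.5212  0.0347] a [-0.0004 -0.      0.1809]
```

step_arm([
  {"tx":-0.97,"ty":-0.52,"tz":0.035,"ax":0,"ay":0,"az":0.18},
  {"tx":-0.97,"ty":-0.52,"tz":0.035,"ax":0,"ay":0,"az":0.18},
  {"tx":-0.97,"ty":-0.52,"tz":0.035,"ax":0,"ay":0,"az":0.18},
  {"tx":-0.97,"ty":-0.52,"tz":0.035,"ax":0,"ay":0,"az":0.18},
  {"tx":-0.97,"ty":-0.52,"tz":0.035,"ax":0,"ay":0,"az":0.18},
  {"tx":-0.97,"ty":-0.52,"tz":0.035,"ax":0,"ay":0,"az":0.18},
  {"tx":-0.97,"ty":-0.52,"tz":0.035,"ax":0,"ay":0,"az":0.18},
])

```text
clock: 4.72
tcp_pos: [506.0, -48.2, 310.1]
tool_rot: [-3.141, -0.001, 1.644]
ft_force: [0.8, 0.5, -0.4]
grip_width: 85.5
```

```bash
python3 -c "
from h import *
st=bot.get_state();f=grab('wrist','w1');print(st['tcp_pos'],st['tool_rot'],pose(f,st))
import pickle;pickle.dump((f,st),open('w1.pkl','wb'))"
```

```text
[505.96556338 -48.21755183 310.14526588] [-3.14088140e+00 -8.74139387e-04  1.64379402e+00] (array([[ 9.97285550e-01,  7.04752676e-02,  2.13252873e-02],
       [ 7.36310312e-02, -9.54737572e-01, -2.88192020e-01],
       [ 4.96432257e-05,  2.88979940e-01, -9.57335151e-01]]), array([501.1839345 ,  24.99070782, 444.80205637]))
```

View pics/w1.png

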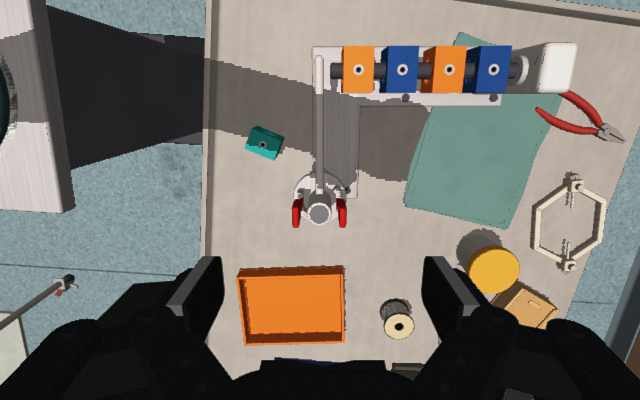

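```bash
python3 - <<'E'
from h import *
import pickle
f,st=pickle.load(open('w1.pkl','rb'))
im=cv2.cvtColor(f['frame'],cv2.COLOR_RGB2BGR)
cv2.imwrite('pics/w1c.png',cv2.resize(im[30:240,270:590],None,fx=2.5,fy=2.5,interpolation=cv2.INTER_CUBIC))
for p in [(358.5,70),(402,69.5),(449.5,69.5),(494,69.5)]: print('dot',at_z(f,p,134.5,st).round(1))
hsv=cv2.cvtColor(im,cv2.COLOR_BGR2HSV)
m=((hsv[...,0]<6)|(hsv[...,0]>174))&(hsv[...,1]>180)&(hsv[...,2]>90)
n,l,s,c=cv2.connectedComponentsWithStats(m.astype(np.uint8))
for i in range(1,n):
    if s[i,4]>60: print(s[i],c[i],at_z(f,c[i],155,st).round(1))
print('hub',at_z(f,(319.5,214),163,st),at_z(f,(319.5,214),152,st))
print('arm end',at_z(f,(319.5,57),126,st))
# predicted by stand model
E
```

```text
dot [530.6  47.9 134.5]
dot [567.8  51.1 134.5]
dot [608.5  54.1 134.5]
dot [646.6  56.9 134.5]
[560  91  42  35 312] [583.80128205 107.00641026] [717.4  31.5 155. ]
[535 108  62  26 370] [564.76216216 123.81351351] [705.5  17.  155. ]
[292 207   7  20 118] [295.34745763 216.22881356] [484.4 -81.8 155. ]
[337 206   9  21 135] [341.83703704 215.65925926] [526.5 -78.2 155. ]
hub [506.02349764 -75.23735476 163.        ] [506.21240753 -79.14970623 152.        ]
arm end [496.3140379   56.62124107 126.        ]
```

View pics/w1c.png

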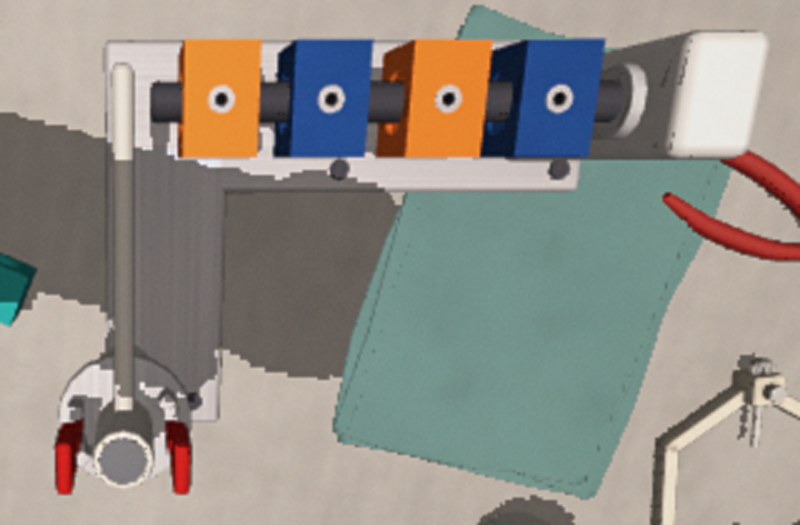

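```bash
python3 -c "
from h import *
delta([505.8,-79.3,200],1.646);delta([505.8,-79.3,141],1.646)"
```

```text
t [-0.1237 -0.0092  0.4406] a [-0.0002 -0.0002 -0.0007]
t [-0.1239 -0.009   0.6766] a [-0.0002 -0.0002 -0.0007]
```

step_arm([
  {"tx":-0.124,"ty":-0.009,"tz":0.2,"ax":0,"ay":0,"az":0},
  {"tx":-0.124,"ty":-0.009,"tz":0.4,"ax":0,"ay":0,"az":0},
  {"tx":-0.124,"ty":-0.009,"tz":0.44,"ax":0,"ay":0,"az":0},
  {"tx":-0.124,"ty":-0.009,"tz":0.52,"ax":0,"ay":0,"az":0},
  {"tx":-0.124,"ty":-0.009,"tz":0.6,"ax":0,"ay":0,"az":0},
  {"tx":-0.124,"ty":-0.009,"tz":0.67,"ax":0,"ay":0,"az":0},
  {"tx":-0.124,"ty":-0.009,"tz":0.677,"ax":0,"ay":0,"az":0},
  {"tx":-0.124,"ty":-0.009,"tz":0.677,"ax":0,"ay":0,"az":0},
])

```text
clock: 5.78
tcp_pos: [506.3, -82.4, 141.9]
tool_rot: [3.141, -0.0, 1.64]
ft_force: [0.1, 0.3, 0.7]
grip_width: 85.6
```

```bash
python3 -c "
from h import *
delta([505.8,-79.3,141],1.646);grab('wrist','w2')"
```

```text
t [ 0.0123 -0.001   0.0037] a [ 0.0003 -0.     -0.0021]
```

View pics/w2.png

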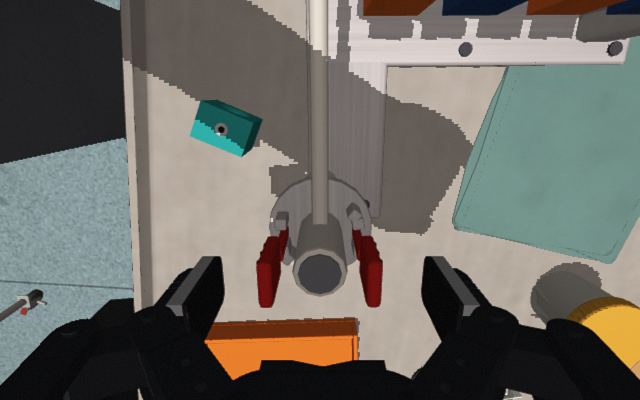

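step_arm([
  {"tx":0.012,"ty":0,"tz":0.002,"ax":0,"ay":0,"az":-0.002},
  {"tx":0.012,"ty":0,"tz":0.002,"ax":0,"ay":0,"az":-0.002},
  {"tx":0.012,"ty":0,"tz":0.002,"ax":0,"ay":0,"az":-0.002},
  {"tx":0.012,"ty":0,"tz":0.002,"ax":0,"ay":0,"az":-0.002},
  {"tx":0.012,"ty":0,"tz":0.002,"ax":0,"ay":0,"az":-0.002},
  {"tx":0.012,"ty":0,"tz":0.002,"ax":0,"ay":0,"az":-0.002},
  {"tx":0.012,"ty":0,"tz":0.002,"ax":0,"ay":0,"az":-0.002},
  {"tx":0.012,"ty":0,"tz":0.002,"ax":0,"ay":0,"az":-0.002},
], grip=-1, grip_force=40)

```text
clock: 6.82
tcp_pos: [505.2, -79.5, 142.1]
tool_rot: [-3.141, -0.002, 1.645]
ft_force: [-5.7, 1.4, 14.8]
grip_width: 32.2
```

```bash
python3 -c "
from h import *
delta([505.8,-79.3,141],1.646);grab('wrist','w3');s=bot.get_state();print(s['grip_width'],s['ft_force'])"
```

```text
t [0.0007 0.0026 0.0044] a [-0.0001 -0.0005 -0.0003]
31.99444349696096 [-4.55647608  0.98063266 13.91384177]
```

View pics/w3.png

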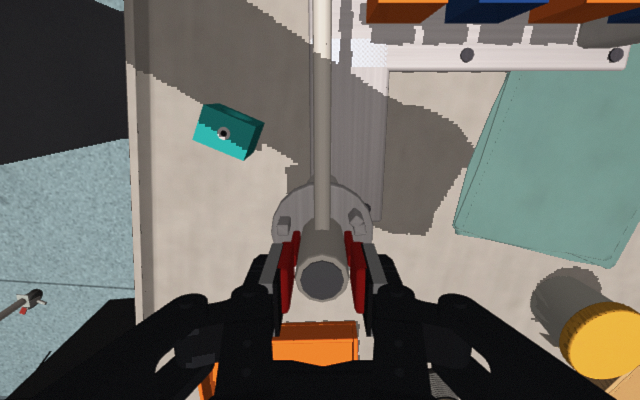

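step_arm([
  {"tx":0.001,"ty":0.002,"tz":-0.006,"ax":0,"ay":0,"az":0},
  {"tx":0.001,"ty":0.002,"tz":-0.006,"ax":0,"ay":0,"az":-0.015},
  {"tx":0.001,"ty":0.002,"tz":-0.006,"ax":0,"ay":0,"az":-0.03},
  {"tx":0.001,"ty":0.002,"tz":-0.006,"ax":0,"ay":0,"az":-0.045},
  {"tx":0.001,"ty":0.002,"tz":-0.006,"ax":0,"ay":0,"az":-0.06},
  {"tx":0.001,"ty":0.002,"tz":-0.006,"ax":0,"ay":0,"az":-0.06},
])

```text
clock: 7.62
tcp_pos: [505.3, -79.4, 142.3]
tool_rot: [-3.14, -0.001, 1.833]
ft_force: [-4.9, 1.0, 4.7]
grip_width: 31.6
```

```bash
python3 -c "
from h import *
delta([505.8,-79.3,141],1.646);grab('wrist','w4');s=bot.get_state();print(s['grip_width'],s['ft_force'],s['ft_torque'])"
```

```text
t [-0.0001  0.0022  0.0052] a [-0.0004 -0.0002  0.0596]
31.77091681875657 [-4.33323409 -1.11011911  4.07211718] [0.03651498 0.9248695  0.06228618]
```

View pics/w4.png

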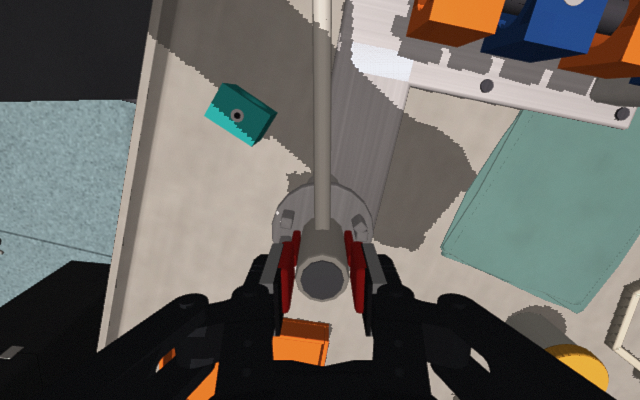

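step_arm([
  {"tx":0,"ty":0.002,"tz":0,"ax":0,"ay":0,"az":-0.02},
  {"tx":0,"ty":0.002,"tz":0,"ax":0,"ay":0,"az":-0.04},
  {"tx":0,"ty":0.002,"tz":0,"ax":0,"ay":0,"az":-0.06},
  {"tx":0,"ty":0.002,"tz":0,"ax":0,"ay":0,"az":-0.08},
  {"tx":0,"ty":0.002,"tz":0,"ax":0,"ay":0,"az":-0.1},
  {"tx":0,"ty":0.002,"tz":0,"ax":0,"ay":0,"az":-0.12},
  {"tx":0,"ty":0.002,"tz":0,"ax":0,"ay":0,"az":-0.14},
  {"tx":0,"ty":0.002,"tz":0,"ax":0,"ay":0,"az":-0.16},
  {"tx":0,"ty":0.002,"tz":0,"ax":0,"ay":0,"az":-0.18},
  {"tx":0,"ty":0.002,"tz":0,"ax":0,"ay":0,"az":-0.2},
  {"tx":0,"ty":0.002,"tz":0,"ax":0,"ay":0,"az":-0.22},
  {"tx":0,"ty":0.002,"tz":0,"ax":0,"ay":0,"az":-0.24},
  {"tx":0,"ty":0.002,"tz":0,"ax":0,"ay":0,"az":-0.26},
  {"tx":0,"ty":0.002,"tz":0,"ax":0,"ay":0,"az":-0.28},
  {"tx":0,"ty":0.002,"tz":0,"ax":0,"ay":0,"az":-0.3},
  {"tx":0,"ty":0.002,"tz":0,"ax":0,"ay":0,"az":-0.32},
  {"tx":0,"ty":0.002,"tz":0,"ax":0,"ay":0,"az":-0.34},
  {"tx":0,"ty":0.002,"tz":0,"ax":0,"ay":0,"az":-0.35},
  {"tx":0,"ty":0.002,"tz":0,"ax":0,"ay":0,"az":-0.35},
  {"tx":0,"ty":0.002,"tz":0,"ax":0,"ay":0,"az":-0.35},
])

```text
clock: 10.18
tcp_pos: [506.0, -78.7, 142.3]
tool_rot: [3.141, -0.001, 2.933]
ft_force: [-4.8, 1.7, 5.3]
grip_width: 31.6
```

```bash
python3 -c "
from h import *
delta([505.8,-79.3,141],2.936);grab('wrist','w5');s=bot.get_state();print(s['grip_width'],s['ft_force'],s['ft_torque'],s['joint_positions'])"
```

```text
t [ 0.0003 -0.0024  0.0051] a [ 0.0001 -0.0004 -0.0011]
31.732656917922355 [-4.31306565  1.7073602   5.15381774] [0.3535167  0.98938532 0.027957  ] [-0.13570684  0.37132108  0.27148008  2.0328096  -0.14300219  0.75615872
  1.58444981]
```

View pics/w5.png

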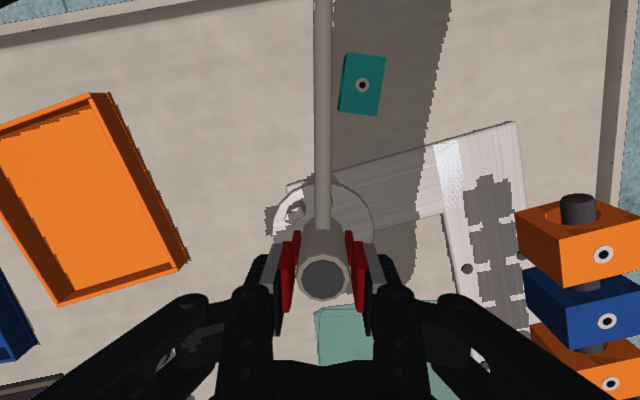

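step_arm([
  {"tx":0,"ty":0,"tz":0,"ax":0,"ay":0,"az":0},
  {"tx":0,"ty":0,"tz":0,"ax":0,"ay":0,"az":0},
  {"tx":0,"ty":0,"tz":0,"ax":0,"ay":0,"az":0},
  {"tx":0,"ty":0,"tz":0,"ax":0,"ay":0,"az":0},
  {"tx":0,"ty":0,"tz":-0.1,"ax":0,"ay":0,"az":0},
  {"tx":0,"ty":0,"tz":-0.25,"ax":0,"ay":0,"az":0},
  {"tx":0,"ty":0,"tz":-0.45,"ax":0,"ay":0,"az":0},
  {"tx":0,"ty":0,"tz":-0.5,"ax":0,"ay":0,"az":0},
], grip=1)

```text
clock: 11.22
tcp_pos: [508.3, -79.5, 270.7]
tool_rot: [3.14, 0.006, 2.933]
ft_force: [-0.1, -0.2, -0.2]
grip_width: 85.5
```

```bash
python3 -c "
from h import *
delta([505,48,266],3.2166);grab('wrist','w6')"
```

```text
t [0.1184 0.4963 0.0188] a [ 0.0001  0.0021 -0.0902]
```

View pics/w6.png

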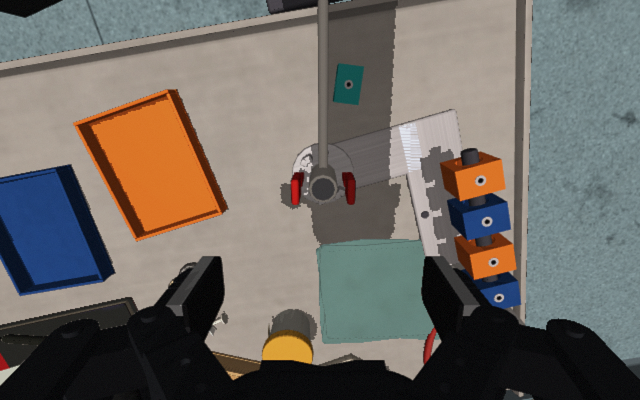

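step_arm([
  {"tx":0.118,"ty":0.496,"tz":0.018,"ax":0,"ay":0,"az":-0.09},
  {"tx":0.118,"ty":0.496,"tz":0.018,"ax":0,"ay":0,"az":-0.09},
  {"tx":0.118,"ty":0.496,"tz":0.018,"ax":0,"ay":0,"az":-0.09},
  {"tx":0.118,"ty":0.496,"tz":0.018,"ax":0,"ay":0,"az":-0.09},
  {"tx":0.118,"ty":0.496,"tz":0.018,"ax":0,"ay":0,"az":-0.09},
])

```text
clock: 11.9
tcp_pos: [503.1, 46.6, 262.3]
tool_rot: [-3.141, -0.001, -3.07]
ft_force: [0.0, -0.5, 0.1]
grip_width: 85.4
```

```bash
python3 -c "
from h import *
delta([530,47.9,109],3.2166)
st=bot.get_state();f=grab('wrist','w7');import pickle;pickle.dump((f,st),open('w7.pkl','wb'));print(st['tcp_pos'])"
```

```text
t [-0.1082 -0.0019  0.6131] a [-0.0002 -0.0003 -0.0011]
[503.10567408  46.55062233 262.29530981]
```

View pics/w7.png

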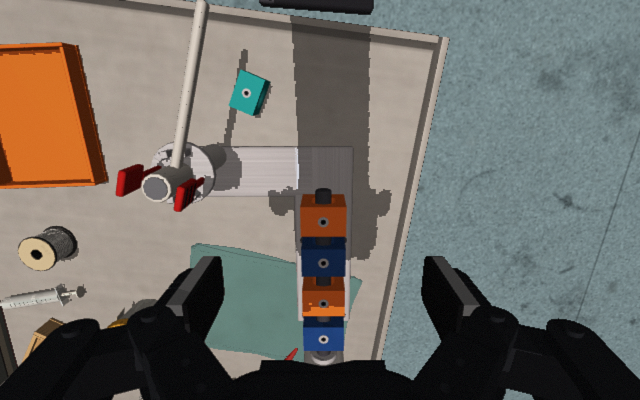

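```bash
python3 -c "
from h import *
import pickle;f,st=pickle.load(open('w7.pkl','rb'))
for p in [(323,221.5),(323,263),(323,303.5),(323.3,339.5)]: print(at_z(f,p,134.5,st).round(1))"
```

```text
[530.   48.6 134.5]
[568.   51.3 134.5]
[608.1  54.3 134.5]
[646.5  57.4 134.5]
```

step_arm([
  {"tx":-0.109,"ty":-0.002,"tz":0.2,"ax":0,"ay":0,"az":-0.001},
  {"tx":-0.109,"ty":-0.002,"tz":0.35,"ax":0,"ay":0,"az":-0.001},
  {"tx":-0.109,"ty":-0.002,"tz":0.45,"ax":0,"ay":0,"az":-0.001},
  {"tx":-0.109,"ty":-0.002,"tz":0.52,"ax":0,"ay":0,"az":-0.001},
  {"tx":-0.109,"ty":-0.002,"tz":0.58,"ax":0,"ay":0,"az":-0.001},
  {"tx":-0.109,"ty":-0.002,"tz":0.607,"ax":0,"ay":0,"az":-0.001},
  {"tx":-0.109,"ty":-0.002,"tz":0.607,"ax":0,"ay":0,"az":-0.001},
  {"tx":-0.109,"ty":-0.002,"tz":0.607,"ax":0,"ay":0,"az":-0.001},
])

```text
clock: 12.95
tcp_pos: [531.0, 49.9, 111.8]
tool_rot: [3.141, 0.001, -3.064]
ft_force: [-0.2, 0.7, -0.2]
grip_width: 85.5
```

```bash
python3 -c "
from h import *
delta([530.2,48.4,111],3.2166);grab('wrist','w8')"
```

```text
t [ 0.0035 -0.0057  0.003 ] a [0.0001 0.0005 0.0008]
```

View pics/w8.png

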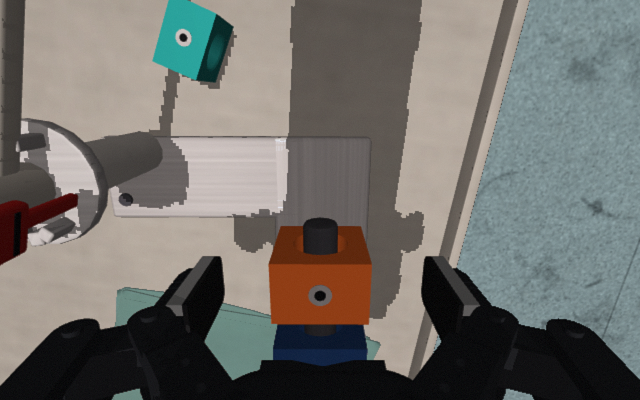

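step_arm([
  {"tx":0.003,"ty":-0.006,"tz":0.002,"ax":0,"ay":0,"az":0},
  {"tx":0.003,"ty":-0.006,"tz":0.002,"ax":0,"ay":0,"az":0},
  {"tx":0.003,"ty":-0.006,"tz":0.002,"ax":0,"ay":0,"az":0},
  {"tx":0.003,"ty":-0.006,"tz":0.002,"ax":0,"ay":0,"az":0},
  {"tx":0.003,"ty":-0.006,"tz":0.002,"ax":0,"ay":0,"az":0},
  {"tx":0.003,"ty":-0.006,"tz":0.002,"ax":0,"ay":0,"az":0},
  {"tx":0.003,"ty":-0.006,"tz":0.002,"ax":0,"ay":0,"az":0},
], grip=-1, grip_force=60)

```text
clock: 13.88
tcp_pos: [530.0, 48.3, 110.8]
tool_rot: [3.142, 0.001, -3.064]
ft_force: [-0.6, -0.3, 4.8]
grip_width: 37.3
```

```bash
python3 -c "
from h import *
delta([530.2,48.4,111],3.2166);grab('wrist','w9');s=bot.get_state();print(s['grip_width'],s['ft_force'])"
```

```text
t [-0.0007  0.0004 -0.0007] a [0.     0.0002 0.0009]
37.555627828301546 [ 0.55674689 -0.14178805  4.83460283]
```

View pics/w9.png

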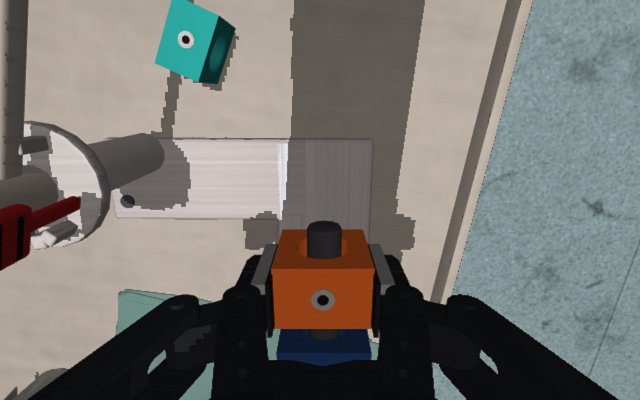

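step_arm([
  {"tx":0,"ty":0,"tz":-0.01,"ax":0,"ay":0,"az":0},
  {"tx":0,"ty":0,"tz":-0.018,"ax":0,"ay":0,"az":0},
  {"tx":0,"ty":0,"tz":-0.018,"ax":0,"ay":0,"az":0},
  {"tx":0.03,"ty":0,"tz":-0.018,"ax":0,"ay":0,"az":0},
  {"tx":0.06,"ty":0,"tz":-0.018,"ax":0,"ay":0,"az":0},
  {"tx":0.1,"ty":0,"tz":-0.018,"ax":0,"ay":0,"az":0},
  {"tx":0.15,"ty":0,"tz":-0.018,"ax":0,"ay":0,"az":0},
  {"tx":0.2,"ty":0,"tz":-0.018,"ax":0,"ay":0,"az":0},
  {"tx":0.26,"ty":0,"tz":-0.018,"ax":0,"ay":0,"az":0},
  {"tx":0.26,"ty":0,"tz":-0.018,"ax":0,"ay":0,"az":0},
])

```text
clock: 15.18
tcp_pos: [463.6, 43.1, 115.0]
tool_rot: [3.141, -0.001, -3.064]
ft_force: [0.4, -0.4, -0.5]
grip_width: 37.1
```

```bash
python3 -c "
from h import *
import pickle
s=bot.get_state();print(s['grip_width'],s['ft_force'],s['tcp_pos']);grab('wrist','w10');f=grab('top','t2');pickle.dump(f,open('t2.pkl','wb'))
for n in['blue_tray','orange_tray']:
    for x in trace(n,'top'):
        m=x['pixels'].astype(np.uint8);
        if m.sum()<2000 or x['p']<.4: continue
        r=cv2.minAreaRect(cv2.findNonZero(m));c=cv2.boxPoints(r);print(n,x['p'],[np.round(at_z(f,p,25)[:2]).tolist() for p in c],at_z(f,r[0],25).round())
"
```

```text
37.114079135545815 [ 0.36803103 -0.44115297 -0.54926736] [463.61135459  43.1296458  115.04924828]
blue_tray 0.69 [[603.0, -376.0], [605.0, -501.0], [450.0, -494.0], [448.0, -372.0]] [ 525. -436.   25.]
orange_tray 0.89 [[545.0, -209.0], [557.0, -326.0], [410.0, -337.0], [398.0, -225.0]] [ 477. -274.   25.]
```

View pics/w10.png

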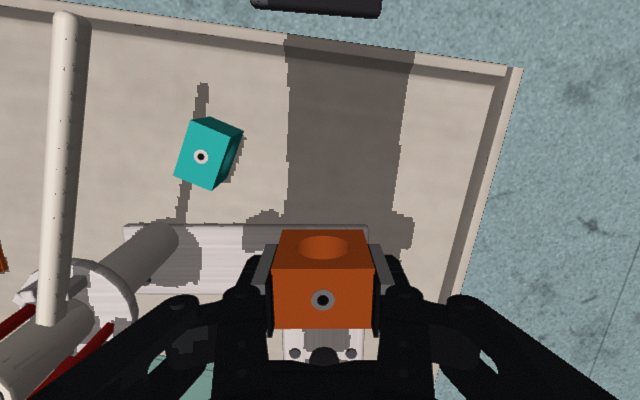

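View pics/t2.png

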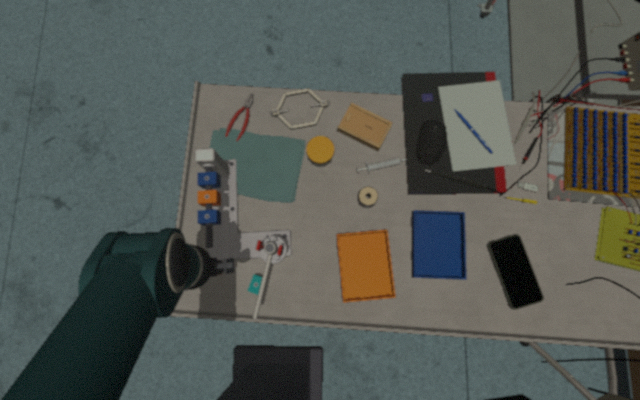

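step_arm([
  {"tx":0,"ty":0,"tz":-0.2,"ax":0,"ay":0,"az":0},
  {"tx":0,"ty":0,"tz":-0.4,"ax":0,"ay":0,"az":0},
  {"tx":0,"ty":0,"tz":-0.5,"ax":0,"ay":0,"az":0},
  {"tx":0,"ty":-0.1,"tz":-0.54,"ax":0,"ay":0,"az":0},
  {"tx":0,"ty":-0.1,"tz":-0.54,"ax":0,"ay":0,"az":0},
])

```text
clock: 16.0
tcp_pos: [467.8, 16.9, 250.9]
tool_rot: [-3.141, 0.002, -3.067]
ft_force: [-0.6, 0.4, -1.0]
grip_width: 37.0
```

```bash
python3 -c "
from h import *
delta([500,-200,240],3.23);delta([490,-200,240],3.23)"
```

```text
t [-0.0637 -0.8746  0.0441] a [-0.0001  0.0008 -0.0044]
t [-0.0238 -0.8716  0.044 ] a [-0.0001  0.0008 -0.0044]
```

step_arm([
  {"tx":-0.02,"ty":-0.2,"tz":0,"ax":0,"ay":0,"az":0},
  {"tx":-0.06,"ty":-0.4,"tz":0.02,"ax":0,"ay":0,"az":-0.004},
  {"tx":-0.06,"ty":-0.6,"tz":0.04,"ax":0,"ay":0,"az":-0.004},
  {"tx":-0.06,"ty":-0.8,"tz":0.04,"ax":0,"ay":0,"az":-0.004},
  {"tx":-0.06,"ty":-0.9,"tz":0.04,"ax":0,"ay":0,"az":-0.004},
  {"tx":-0.06,"ty":-0.95,"tz":0.04,"ax":0,"ay":0,"az":-0.004},
  {"tx":-0.06,"ty":-0.95,"tz":0.04,"ax":0,"ay":0,"az":-0.004},
])

```text
clock: 16.88
tcp_pos: [500.3, -216.9, 239.4]
tool_rot: [3.141, -0.001, -3.052]
ft_force: [0.1, -0.3, 0.7]
grip_width: 37.2
```

```bash
python3 -c "
from h import *
import pickle
st=bot.get_state();f=grab('wrist','w11');print(st['tcp_pos'],st['grip_width'],st['joint_positions'])
pickle.dump((f,st),open('w11.pkl','wb'))
for x in trace('orange_tray','wrist'):
    m=x['pixels'].astype(np.uint8);r=cv2.minAreaRect(cv2.findNonZero(m));c=cv2.boxPoints(r);print(x['p'],m.sum(),c.round().tolist(),[at_z(f,p,25,st)[:2].round().tolist() for p in c])
"
```

```text
[ 500.29859775 -216.93058861  239.39332001] 37.169067336172176 [ 0.04530922  0.29502139  0.366007    1.88057682 -0.12491916  0.98925427
  2.12656672]
0.63 16502 [[205.0, 65.0], [323.0, 63.0], [326.0, 211.0], [207.0, 213.0]] [[410.0, -339.0], [398.0, -226.0], [548.0, -209.0], [561.0, -338.0]]
```

View pics/w11.png

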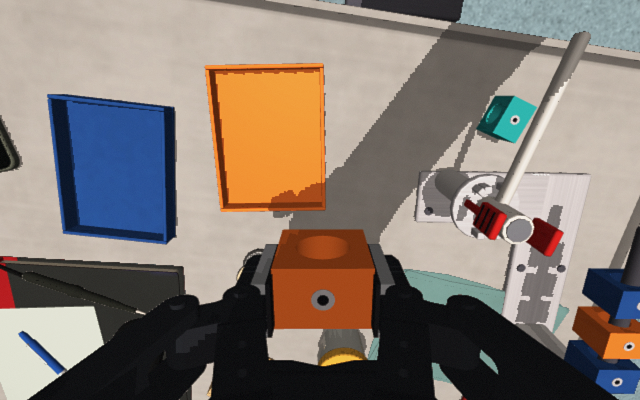

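```bash
python3 -c "
from h import *
delta([511,-271,100],3.235);delta([511,-271,20],3.235)"
```

```text
t [-0.0218 -0.225   0.5583] a [ 0.0004 -0.0002 -0.0004]
t [-0.022  -0.2253  0.8783] a [ 0.0004 -0.0002 -0.0004]
```

step_arm([
  {"tx":-0.022,"ty":-0.225,"tz":0.1,"ax":0,"ay":0,"az":0},
  {"tx":-0.022,"ty":-0.225,"tz":0.3,"ax":0,"ay":0,"az":0},
  {"tx":-0.022,"ty":-0.225,"tz":0.45,"ax":0,"ay":0,"az":0},
  {"tx":-0.022,"ty":-0.225,"tz":0.58,"ax":0,"ay":0,"az":0},
  {"tx":-0.022,"ty":-0.225,"tz":0.68,"ax":0,"ay":0,"az":0},
  {"tx":-0.022,"ty":-0.225,"tz":0.74,"ax":0,"ay":0,"az":0},
  {"tx":-0.022,"ty":-0.225,"tz":0.76,"ax":0,"ay":0,"az":0},
])

```text
clock: 17.85
tcp_pos: [511.0, -271.9, 49.5]
tool_rot: [3.141, -0.001, -3.05]
ft_force: [0.6, 0.1, -0.1]
grip_width: 37.1
```

```bash
python3 -c "
from h import *
delta([511,-271,20],3.235);grab('wrist','w12');s=bot.get_state();print(s['grip_width'])"
```

```text
t [-0.0004  0.0033  0.1181] a [ 0.0003 -0.0002 -0.0006]
37.281978622246086
```

View pics/w12.png

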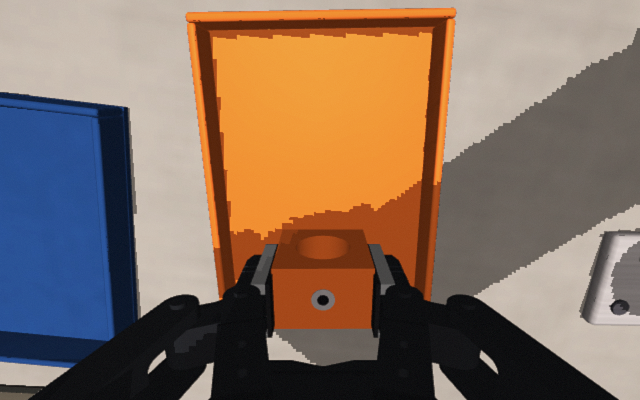

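step_arm([
  {"tx":0,"ty":0.003,"tz":0.05,"ax":0,"ay":0,"az":0},
  {"tx":0,"ty":0.003,"tz":0.08,"ax":0,"ay":0,"az":0},
  {"tx":0,"ty":0.003,"tz":0.1,"ax":0,"ay":0,"az":0},
  {"tx":0,"ty":0.003,"tz":0.112,"ax":0,"ay":0,"az":0},
  {"tx":0,"ty":0.003,"tz":0.118,"ax":0,"ay":0,"az":0},
  {"tx":0,"ty":0.003,"tz":0.118,"ax":0,"ay":0,"az":0},
])

```text
clock: 18.65
tcp_pos: [510.8, -272.2, 20.6]
tool_rot: [-3.142, 0.0, -3.051]
ft_force: [1.1, 0.4, -0.3]
grip_width: 37.4
```

step_arm([
  {"tx":0,"ty":0,"tz":0,"ax":0,"ay":0,"az":0},
  {"tx":0,"ty":0,"tz":0,"ax":0,"ay":0,"az":0},
  {"tx":0,"ty":0,"tz":0,"ax":0,"ay":0,"az":0},
  {"tx":0,"ty":0,"tz":-0.05,"ax":0,"ay":0,"az":0},
  {"tx":0,"ty":0,"tz":-0.15,"ax":0,"ay":0,"az":0},
  {"tx":0,"ty":0,"tz":-0.35,"ax":0,"ay":0,"az":0},
  {"tx":0,"ty":0,"tz":-0.55,"ax":0,"ay":0,"az":0},
  {"tx":0,"ty":0,"tz":-0.75,"ax":0,"ay":0,"az":0},
  {"tx":0,"ty":0,"tz":-0.9,"ax":0,"ay":0,"az":0},
  {"tx":0,"ty":0,"tz":-0.9,"ax":0,"ay":0,"az":0},
], grip=0.35)

```text
clock: 19.9
tcp_pos: [512.4, -273.1, 249.9]
tool_rot: [-3.139, 0.007, -3.052]
ft_force: [-0.4, -0.3, -0.2]
grip_width: 57.9
```

```bash
python3 -c "
from h import *
grab('wrist','w13');delta([505,48,245],3.2166)"
```

```text
t [-0.0903  1.2787  0.0091] a [-0.0004  0.0011  0.0048]
```

View pics/w13.png

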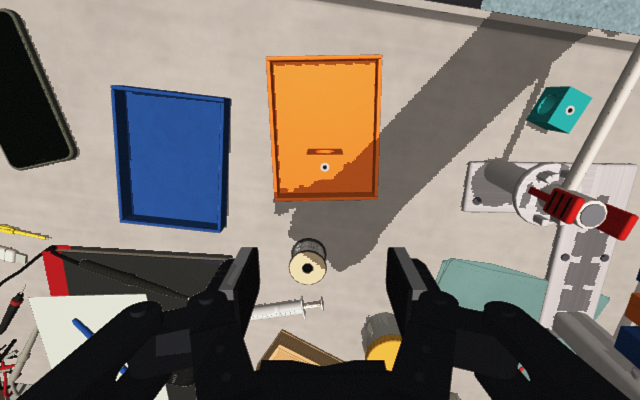

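step_arm([
  {"tx":-0.04,"ty":0.25,"tz":0,"ax":0,"ay":0,"az":0},
  {"tx":-0.1,"ty":0.5,"tz":0,"ax":0,"ay":0,"az":0},
  {"tx":-0.15,"ty":0.75,"tz":0,"ax":0,"ay":0,"az":0.004},
  {"tx":-0.2,"ty":1,"tz":0,"ax":0,"ay":0,"az":0.005},
  {"tx":-0.2,"ty":1,"tz":0,"ax":0,"ay":0,"az":0.005},
  {"tx":-0.2,"ty":1,"tz":0,"ax":0,"ay":0,"az":0.005},
], grip=1)

```text
clock: 20.7
tcp_pos: [537.3, -18.7, 244.6]
tool_rot: [-3.141, -0.002, -3.066]
ft_force: [-0.4, -0.7, -0.3]
grip_width: 85.3
```

```bash
python3 -c "
from h import *
delta([567.5,51.2,200],3.2166);delta([567.5,51.2,111],3.2166)"
```

```text
t [-0.1418  0.2699  0.1779] a [-0.0002 -0.0007  0.0001]
t [-0.1425  0.2701  0.5339] a [-0.0002 -0.0007  0.0001]
```

step_arm([
  {"tx":-0.14,"ty":0.27,"tz":0,"ax":0,"ay":0,"az":0},
  {"tx":-0.142,"ty":0.27,"tz":0.1,"ax":0,"ay":0,"az":0},
  {"tx":-0.142,"ty":0.27,"tz":0.18,"ax":0,"ay":0,"az":0},
  {"tx":-0.142,"ty":0.27,"tz":0.18,"ax":0,"ay":0,"az":0},
  {"tx":-0.142,"ty":0.27,"tz":0.18,"ax":0,"ay":0,"az":0},
])

```text
clock: 21.32
tcp_pos: [568.8, 49.6, 201.1]
tool_rot: [-3.141, 0.001, -3.07]
ft_force: [0.2, 0.3, 0.1]
grip_width: 85.0
```

```bash
python3 -c "
from h import *
st=bot.get_state();delta([567.5,51.2,111],3.2166,st);f=grab('wrist','w14');print(proj(f,[[567.8,51.2,134.5],[530,48.5,134.5]],st))"
```

```text
t [0.0049 0.0069 0.3604] a [-0.0002  0.0002 -0.001 ]
[[325.66392975 214.75298447]
 [325.92737699 155.05187371]]
```

View pics/w14.png

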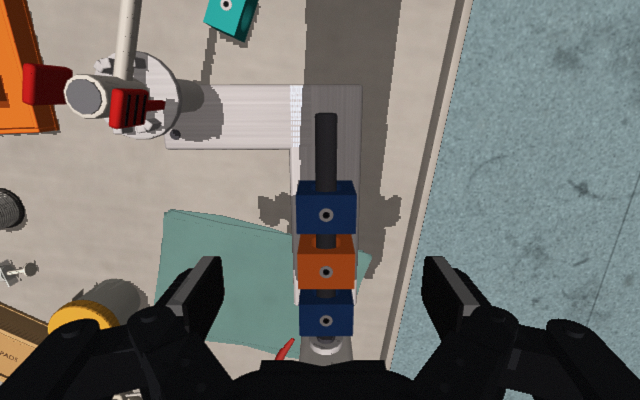

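step_arm([
  {"tx":0.003,"ty":0.007,"tz":0.1,"ax":0,"ay":0,"az":0},
  {"tx":0.003,"ty":0.007,"tz":0.2,"ax":0,"ay":0,"az":0},
  {"tx":0.003,"ty":0.007,"tz":0.28,"ax":0,"ay":0,"az":0},
  {"tx":0.003,"ty":0.007,"tz":0.34,"ax":0,"ay":0,"az":0},
  {"tx":0.003,"ty":0.007,"tz":0.36,"ax":0,"ay":0,"az":0},
  {"tx":0.003,"ty":0.007,"tz":0.36,"ax":0,"ay":0,"az":0},
])

```text
clock: 22.12
tcp_pos: [567.9, 52.9, 110.9]
tool_rot: [3.142, 0.001, -3.067]
ft_force: [-0.1, 1.1, 0.3]
grip_width: 85.5
```

```bash
python3 -c "
from h import *
st=bot.get_state();delta([567.6,51.2,111],3.2166,st)"
```

```text
t [ 0.0016 -0.0067 -0.0005] a [ 0.      0.0002 -0.0002]
```

step_arm([
  {"tx":0.001,"ty":-0.007,"tz":0,"ax":0,"ay":0,"az":0},
  {"tx":0.001,"ty":-0.007,"tz":0,"ax":0,"ay":0,"az":0},
  {"tx":0.001,"ty":-0.007,"tz":0,"ax":0,"ay":0,"az":0},
  {"tx":0.001,"ty":-0.007,"tz":0,"ax":0,"ay":0,"az":0},
  {"tx":0.001,"ty":-0.007,"tz":0,"ax":0,"ay":0,"az":0},
  {"tx":0.001,"ty":-0.007,"tz":0,"ax":0,"ay":0,"az":0},
], grip=-1)

```text
clock: 22.88
tcp_pos: [567.9, 51.3, 111.1]
tool_rot: [3.141, 0.001, -3.067]
ft_force: [-0.4, -0.6, 5.1]
grip_width: 37.2
```

step_arm([
  {"tx":0,"ty":0,"tz":-0.01,"ax":0,"ay":0,"az":0},
  {"tx":0,"ty":0,"tz":-0.018,"ax":0,"ay":0,"az":0},
  {"tx":0,"ty":0,"tz":-0.018,"ax":0,"ay":0,"az":0},
  {"tx":0.03,"ty":0,"tz":-0.018,"ax":0,"ay":0,"az":0},
  {"tx":0.07,"ty":0,"tz":-0.018,"ax":0,"ay":0,"az":0},
  {"tx":0.12,"ty":0,"tz":-0.018,"ax":0,"ay":0,"az":0},
  {"tx":0.18,"ty":0,"tz":-0.018,"ax":0,"ay":0,"az":0},
  {"tx":0.24,"ty":0,"tz":-0.018,"ax":0,"ay":0,"az":0},
  {"tx":0.3,"ty":0,"tz":-0.018,"ax":0,"ay":0,"az":0},
  {"tx":0.36,"ty":0,"tz":-0.018,"ax":0,"ay":0,"az":0},
  {"tx":0.42,"ty":0,"tz":-0.018,"ax":0,"ay":0,"az":0},
  {"tx":0.42,"ty":0,"tz":-0.018,"ax":0,"ay":0,"az":0},
])

```text
clock: 24.38
tcp_pos: [461.5, 43.4, 115.1]
tool_rot: [3.141, -0.001, -3.067]
ft_force: [0.4, -0.6, -1.4]
grip_width: 37.1
```

```bash
python3 -c "
from h import *
st=bot.get_state();print(st['ft_force'],st['grip_width']);grab('wrist','w15');delta([500,-200,250],3.2166,st)"
```

```text
[ 0.38874406 -0.58945198 -1.42016373] 37.10781253371321
t [-0.0805 -0.9822 -0.54  ] a [ 0.0001 -0.0002 -0.0001]
```

View pics/w15.png

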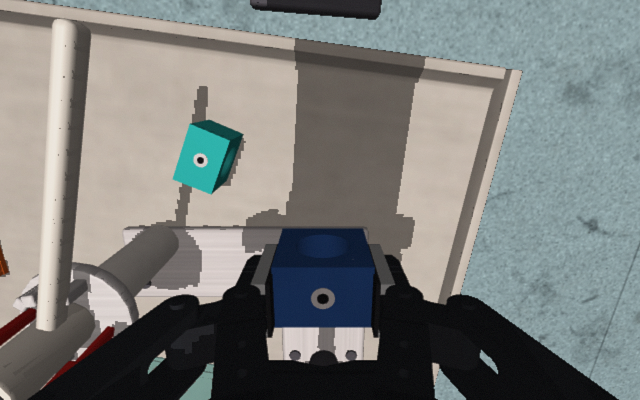

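step_arm([
  {"tx":0,"ty":0,"tz":-0.2,"ax":0,"ay":0,"az":0},
  {"tx":0,"ty":0,"tz":-0.4,"ax":0,"ay":0,"az":0},
  {"tx":-0.02,"ty":-0.05,"tz":-0.54,"ax":0,"ay":0,"az":0},
  {"tx":-0.04,"ty":-0.2,"tz":-0.54,"ax":0,"ay":0,"az":0},
  {"tx":-0.06,"ty":-0.4,"tz":-0.54,"ax":0,"ay":0,"az":0},
  {"tx":-0.08,"ty":-0.6,"tz":-0.54,"ax":0,"ay":0,"az":0},
  {"tx":-0.1,"ty":-0.8,"tz":-0.54,"ax":0,"ay":0,"az":0},
  {"tx":-0.12,"ty":-1,"tz":-0.54,"ax":0,"ay":0,"az":0},
  {"tx":-0.12,"ty":-1,"tz":-0.54,"ax":0,"ay":0,"az":0},
])

```text
clock: 25.55
tcp_pos: [511.3, -208.6, 250.2]
tool_rot: [-3.138, 0.0, -3.074]
ft_force: [0.2, 0.8, -0.4]
grip_width: 37.5
```

```bash
python3 -c "
from h import *
st=bot.get_state();delta([525,-370,240],3.13,st);print(st['joint_positions'][6],st['grip_width'])"
```

```text
t [-0.011  -0.6477  0.0428] a [-0.001   0.0002  0.0252]
2.1018178303865533 37.52884391641777
```

step_arm([
  {"tx":-0.01,"ty":-0.2,"tz":0.04,"ax":0,"ay":0,"az":0.02},
  {"tx":-0.01,"ty":-0.4,"tz":0.04,"ax":0,"ay":0,"az":0.03},
  {"tx":-0.01,"ty":-0.6,"tz":0.04,"ax":0,"ay":0,"az":0.03},
  {"tx":-0.01,"ty":-0.65,"tz":0.04,"ax":0,"ay":0,"az":0.03},
  {"tx":-0.01,"ty":-0.65,"tz":0.04,"ax":0,"ay":0,"az":0.03},
  {"tx":-0.01,"ty":-0.65,"tz":0.04,"ax":0,"ay":0,"az":0.03},
])

```text
clock: 26.3
tcp_pos: [526.6, -363.2, 239.8]
tool_rot: [3.14, 0.0, 3.124]
ft_force: [-0.4, 0.3, -0.4]
grip_width: 37.1
```

```bash
python3 -c "
from h import *
import pickle
st=bot.get_state();f=grab('wrist','w16');print(st['tcp_pos'],st['grip_width'],st['joint_positions'])
pickle.dump((f,st),open('w16.pkl','wb'))
for x in trace('blue_tray','wrist'):
    m=x['pixels'].astype(np.uint8);r=cv2.minAreaRect(cv2.findNonZero(m));c=cv2.boxPoints(r);print(x['p'],m.sum(),c.round().tolist(),[at_z(f,p,25,st)[:2].round().tolist() for p in c])
"
```

```text
[ 526.62214009 -363.22647133  239.80778584] 37.136246707595106 [ 0.19931097  0.4735627   0.48464198  1.654676   -0.24551091  1.07497332
  2.31001486]
0.95 15241 [[189.0, 95.0], [305.0, 95.0], [305.0, 234.0], [189.0, 234.0]] [[452.0, -493.0], [453.0, -379.0], [602.0, -384.0], [599.0, -513.0]]
```

View pics/w16.png

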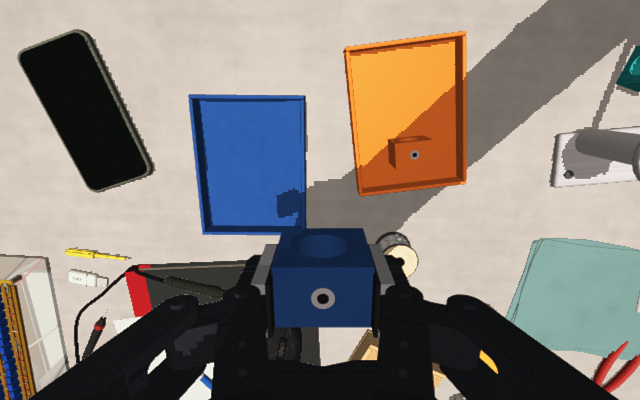

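```bash
python3 -c "
from h import *
delta([560,-439,50],3.117);delta([560,-439,20],3.117)"
```

```text
t [-0.1385 -0.3006  0.76  ] a [0.0004 0.0001 0.0024]
t [-0.1384 -0.3008  0.88  ] a [0.0004 0.0001 0.0024]
```

step_arm([
  {"tx":-0.1,"ty":-0.2,"tz":0.1,"ax":0,"ay":0,"az":0.002},
  {"tx":-0.138,"ty":-0.3,"tz":0.2,"ax":0,"ay":0,"az":0.002},
  {"tx":-0.138,"ty":-0.3,"tz":0.4,"ax":0,"ay":0,"az":0.002},
  {"tx":-0.138,"ty":-0.3,"tz":0.55,"ax":0,"ay":0,"az":0.002},
  {"tx":-0.138,"ty":-0.3,"tz":0.67,"ax":0,"ay":0,"az":0.002},
  {"tx":-0.138,"ty":-0.3,"tz":0.74,"ax":0,"ay":0,"az":0.002},
  {"tx":-0.138,"ty":-0.3,"tz":0.76,"ax":0,"ay":0,"az":0.002},
  {"tx":-0.138,"ty":-0.3,"tz":0.76,"ax":0,"ay":0,"az":0.002},
])

```text
clock: 27.4
tcp_pos: [559.5, -441.3, 50.9]
tool_rot: [-3.141, 0.001, 3.116]
ft_force: [0.8, 0.4, 0.0]
grip_width: 37.1
```

```bash
python3 -c "
from h import *
delta([560,-439,20],3.117);grab('wrist','w17')"
```

```text
t [-0.0016  0.0093  0.1237] a [-0.0002  0.0004 -0.0003]
```

View pics/w17.png

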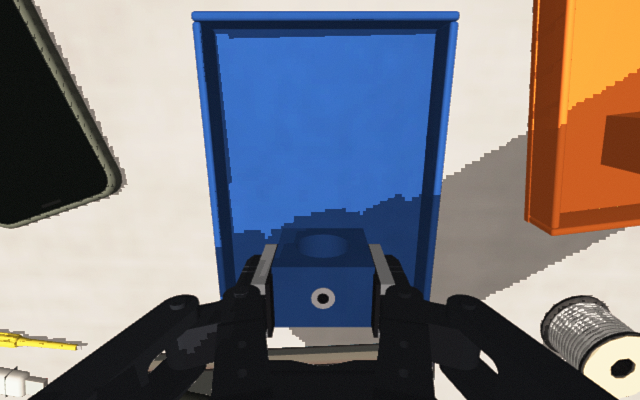

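step_arm([
  {"tx":0,"ty":0.003,"tz":0.05,"ax":0,"ay":0,"az":0},
  {"tx":0,"ty":0.003,"tz":0.08,"ax":0,"ay":0,"az":0},
  {"tx":0,"ty":0.003,"tz":0.105,"ax":0,"ay":0,"az":0},
  {"tx":0,"ty":0.003,"tz":0.118,"ax":0,"ay":0,"az":0},
  {"tx":0,"ty":0.003,"tz":0.123,"ax":0,"ay":0,"az":0},
  {"tx":0,"ty":0.003,"tz":0.123,"ax":0,"ay":0,"az":0},
])

```text
clock: 28.2
tcp_pos: [558.9, -440.5, 19.3]
tool_rot: [-3.141, 0.0, 3.116]
ft_force: [0.0, 1.3, -1.2]
grip_width: 37.2
```

step_arm([
  {"tx":0,"ty":0,"tz":0,"ax":0,"ay":0,"az":0},
  {"tx":0,"ty":0,"tz":0,"ax":0,"ay":0,"az":0},
  {"tx":0,"ty":0,"tz":0,"ax":0,"ay":0,"az":0},
  {"tx":0,"ty":0,"tz":-0.05,"ax":0,"ay":0,"az":0},
  {"tx":0,"ty":0,"tz":-0.15,"ax":0,"ay":0,"az":0},
  {"tx":0,"ty":0,"tz":-0.35,"ax":0,"ay":0,"az":0},
  {"tx":0,"ty":0,"tz":-0.55,"ax":0,"ay":0,"az":0},
  {"tx":0,"ty":0,"tz":-0.75,"ax":0,"ay":0,"az":0},
  {"tx":0,"ty":0,"tz":-0.9,"ax":0,"ay":0,"az":0},
  {"tx":0,"ty":0,"tz":-0.9,"ax":0,"ay":0,"az":0},
], grip=0.35)

```text
clock: 29.45
tcp_pos: [560.3, -442.2, 251.0]
tool_rot: [-3.136, 0.008, 3.115]
ft_force: [0.6, -0.1, -0.9]
grip_width: 57.5
```

```bash
python3 -c "
from h import *
grab('wrist','w18');delta([590,-100,250],3.2166)"
```

```text
t [-0.0866  1.3674 -0.0106] a [-0.0009  0.0015 -0.0322]
```

View pics/w18.png

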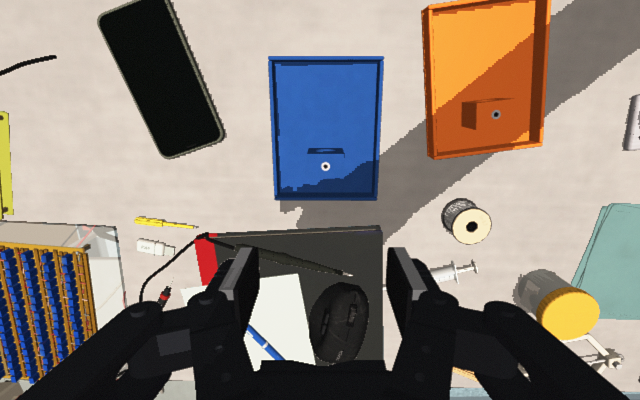

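Blue block sits in the blue tray (325,166). Next: the second orange (~608,54.2).

step_arm([
  {"tx":-0.02,"ty":0.25,"tz":0,"ax":0,"ay":0,"az":0},
  {"tx":-0.04,"ty":0.5,"tz":0,"ax":0,"ay":0,"az":-0.01},
  {"tx":-0.06,"ty":0.75,"tz":0,"ax":0,"ay":0,"az":-0.02},
  {"tx":-0.07,"ty":1,"tz":0,"ax":0,"ay":0,"az":-0.032},
  {"tx":-0.07,"ty":1,"tz":0,"ax":0,"ay":0,"az":-0.032},
  {"tx":-0.07,"ty":1,"tz":0,"ax":0,"ay":0,"az":-0.032},
], grip=1)

```text
clock: 30.25
tcp_pos: [582.4, -191.1, 244.1]
tool_rot: [-3.141, -0.001, -3.067]
ft_force: [-0.4, -0.4, -0.0]
grip_width: 85.4
```

```bash
python3 -c "
from h import *
delta([607.7,54.2,210],3.2166)"
```

```text
t [-0.1742  0.9708  0.136 ] a [-0.0001 -0.0003 -0.0001]
```

step_arm([
  {"tx":-0.04,"ty":0.25,"tz":0,"ax":0,"ay":0,"az":0},
  {"tx":-0.08,"ty":0.5,"tz":0,"ax":0,"ay":0,"az":0},
  {"tx":-0.13,"ty":0.75,"tz":0,"ax":0,"ay":0,"az":0},
  {"tx":-0.174,"ty":0.971,"tz":0.06,"ax":0,"ay":0,"az":0},
  {"tx":-0.174,"ty":0.971,"tz":0.136,"ax":0,"ay":0,"az":0},
  {"tx":-0.174,"ty":0.971,"tz":0.136,"ax":0,"ay":0,"az":0},
  {"tx":-0.174,"ty":0.971,"tz":0.136,"ax":0,"ay":0,"az":0},
])

```text
clock: 31.12
tcp_pos: [608.6, 51.3, 210.8]
tool_rot: [-3.14, 0.001, -3.071]
ft_force: [0.2, 0.2, 0.4]
grip_width: 85.6
```

```bash
python3 -c "
from h import *
st=bot.get_state();delta([607.7,54.2,111],3.2166,st);f=grab('wrist','w19');print(proj(f,[[608,54.2,134.5],[646.5,57.3,134.5]],st))"
```

```text
t [0.003  0.0124 0.3991] a [-0.0004  0.0002 -0.0016]
[[327.59896172 210.44095832]
 [327.88281838 263.26001257]]
```

View pics/w19.png

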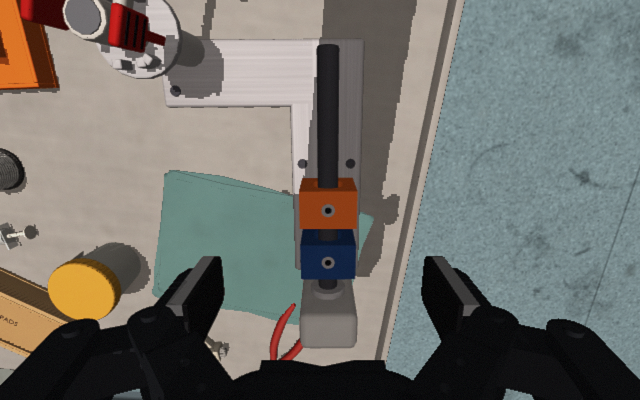

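step_arm([
  {"tx":0.003,"ty":0.007,"tz":0.1,"ax":0,"ay":0,"az":0},
  {"tx":0.003,"ty":0.007,"tz":0.2,"ax":0,"ay":0,"az":0},
  {"tx":0.003,"ty":0.007,"tz":0.3,"ax":0,"ay":0,"az":0},
  {"tx":0.003,"ty":0.007,"tz":0.37,"ax":0,"ay":0,"az":0},
  {"tx":0.003,"ty":0.007,"tz":0.399,"ax":0,"ay":0,"az":0},
  {"tx":0.003,"ty":0.007,"tz":0.399,"ax":0,"ay":0,"az":0},
])

```text
clock: 31.92
tcp_pos: [607.5, 55.7, 110.7]
tool_rot: [-3.142, 0.0, -3.068]
ft_force: [0.6, 0.4, -0.4]
grip_width: 85.3
```

```bash
python3 -c "
from h import *
delta([607.7,54.2,111],3.2166)"
```

```text
t [-0.0003 -0.006  -0.0012] a [-0.      0.0001 -0.0003]
```

step_arm([
  {"tx":0,"ty":-0.006,"tz":-0.001,"ax":0,"ay":0,"az":0},
  {"tx":0,"ty":-0.006,"tz":-0.001,"ax":0,"ay":0,"az":0},
  {"tx":0,"ty":-0.006,"tz":-0.001,"ax":0,"ay":0,"az":0},
  {"tx":0,"ty":-0.006,"tz":-0.001,"ax":0,"ay":0,"az":0},
  {"tx":0,"ty":-0.006,"tz":-0.001,"ax":0,"ay":0,"az":0},
  {"tx":0,"ty":-0.006,"tz":-0.001,"ax":0,"ay":0,"az":0},
], grip=-1)

```text
clock: 32.67
tcp_pos: [607.9, 54.7, 111.5]
tool_rot: [3.141, 0.001, -3.067]
ft_force: [-0.8, 0.1, 5.9]
grip_width: 37.3
```

step_arm([
  {"tx":0,"ty":0,"tz":-0.01,"ax":0,"ay":0,"az":0},
  {"tx":0,"ty":0,"tz":-0.018,"ax":0,"ay":0,"az":0},
  {"tx":0,"ty":0,"tz":-0.018,"ax":0,"ay":0,"az":0},
  {"tx":0.03,"ty":0,"tz":-0.018,"ax":0,"ay":0,"az":0},
  {"tx":0.07,"ty":0,"tz":-0.018,"ax":0,"ay":0,"az":0},
  {"tx":0.12,"ty":0,"tz":-0.018,"ax":0,"ay":0,"az":0},
  {"tx":0.18,"ty":0,"tz":-0.018,"ax":0,"ay":0,"az":0},
  {"tx":0.24,"ty":0,"tz":-0.018,"ax":0,"ay":0,"az":0},
  {"tx":0.3,"ty":0,"tz":-0.018,"ax":0,"ay":0,"az":0},
  {"tx":0.36,"ty":0,"tz":-0.018,"ax":0,"ay":0,"az":0},
  {"tx":0.42,"ty":0,"tz":-0.018,"ax":0,"ay":0,"az":0},
  {"tx":0.48,"ty":0,"tz":-0.018,"ax":0,"ay":0,"az":0},
  {"tx":0.54,"ty":0,"tz":-0.018,"ax":0,"ay":0,"az":0},
  {"tx":0.58,"ty":0,"tz":-0.018,"ax":0,"ay":0,"az":0},
  {"tx":0.58,"ty":0,"tz":-0.018,"ax":0,"ay":0,"az":0},
])

```text
clock: 34.55
tcp_pos: [462.2, 43.8, 115.4]
tool_rot: [3.141, -0.0, -3.067]
ft_force: [0.4, 0.6, -1.2]
grip_width: 36.7
```

```bash
python3 -c "
from h import *
st=bot.get_state();print(st['ft_force'],st['grip_width']);grab('wrist','w20');delta([500,-200,250],3.2166,st)"
```

```text
[ 0.41599158  0.59111718 -1.17613644] 36.716915162994816
t [-0.0779 -0.9836 -0.5388] a [ 0.0001 -0.     -0.0001]
```

View pics/w20.png

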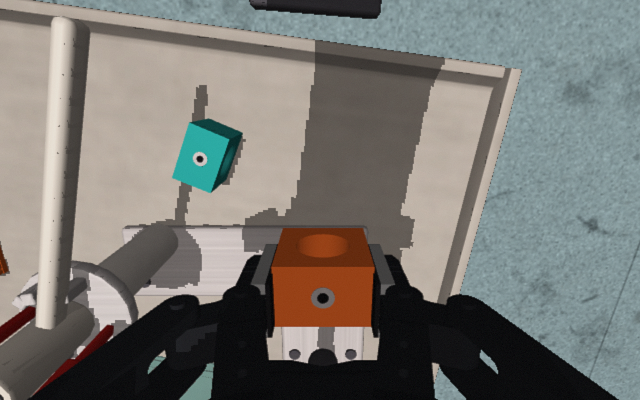

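step_arm([
  {"tx":0,"ty":0,"tz":-0.2,"ax":0,"ay":0,"az":0},
  {"tx":0,"ty":0,"tz":-0.4,"ax":0,"ay":0,"az":0},
  {"tx":0,"ty":-0.05,"tz":-0.54,"ax":0,"ay":0,"az":0},
  {"tx":0,"ty":-0.2,"tz":-0.54,"ax":0,"ay":0,"az":0},
  {"tx":0,"ty":-0.4,"tz":-0.54,"ax":0,"ay":0,"az":0},
  {"tx":0,"ty":-0.6,"tz":-0.54,"ax":0,"ay":0,"az":0},
  {"tx":-0.01,"ty":-0.8,"tz":-0.54,"ax":0,"ay":0,"az":0},
  {"tx":-0.02,"ty":-1,"tz":-0.54,"ax":0,"ay":0,"az":0},
  {"tx":-0.02,"ty":-1,"tz":-0.54,"ax":0,"ay":0,"az":0},
  {"tx":-0.02,"ty":-1,"tz":-0.54,"ax":0,"ay":0,"az":0},
])

```text
clock: 35.85
tcp_pos: [486.6, -204.8, 250.0]
tool_rot: [3.141, -0.0, -3.067]
ft_force: [0.1, 1.1, -0.8]
grip_width: 37.2
```

```bash
python3 -c "
from h import *
import pickle
st=bot.get_state();f=grab('wrist','w21');print(st['tcp_pos'],st['grip_width'])
delta([445.5,-277.5,50],3.235,st)
for x in trace('orange_tray','wrist'):
    m=x['pixels'].astype(np.uint8);r=cv2.minAreaRect(cv2.findNonZero(m));c=cv2.boxPoints(r);print(x['p'],m.sum(),c.round().tolist(),[at_z(f,p,25,st)[:2].round().tolist() for p in c])
"
```

```text
[ 486.57633254 -204.81667281  250.02906658] 37.1902336681205
t [ 0.1852 -0.278   0.8001] a [ 0.0001 -0.0001 -0.006 ]
0.96 14229 [[195.0, 80.0], [310.0, 75.0], [316.0, 218.0], [201.0, 223.0]] [[409.0, -339.0], [396.0, -224.0], [547.0, -207.0], [563.0, -337.0]]
```

View pics/w21.png

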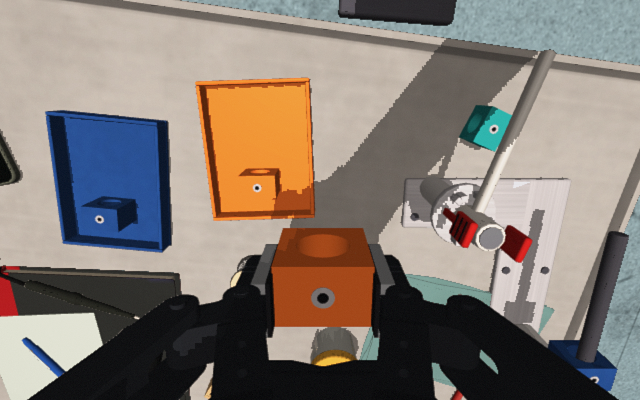

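step_arm([
  {"tx":0.1,"ty":-0.2,"tz":0.1,"ax":0,"ay":0,"az":-0.006},
  {"tx":0.185,"ty":-0.277,"tz":0.25,"ax":0,"ay":0,"az":-0.006},
  {"tx":0.185,"ty":-0.277,"tz":0.43,"ax":0,"ay":0,"az":-0.006},
  {"tx":0.185,"ty":-0.277,"tz":0.58,"ax":0,"ay":0,"az":-0.006},
  {"tx":0.185,"ty":-0.277,"tz":0.7,"ax":0,"ay":0,"az":-0.006},
  {"tx":0.185,"ty":-0.277,"tz":0.78,"ax":0,"ay":0,"az":-0.006},
  {"tx":0.185,"ty":-0.277,"tz":0.8,"ax":0,"ay":0,"az":-0.006},
  {"tx":0.185,"ty":-0.277,"tz":0.8,"ax":0,"ay":0,"az":-0.006},
])

```text
clock: 36.95
tcp_pos: [446.0, -277.1, 50.6]
tool_rot: [3.141, 0.0, -3.047]
ft_force: [0.2, -0.4, -0.7]
grip_width: 37.4
```

```bash
python3 -c "
from h import *
delta([445.5,-277.5,20],3.235);grab('wrist','w22')"
```

```text
t [ 0.0021 -0.0013  0.1224] a [0.     0.0001 0.0004]
```

View pics/w22.png

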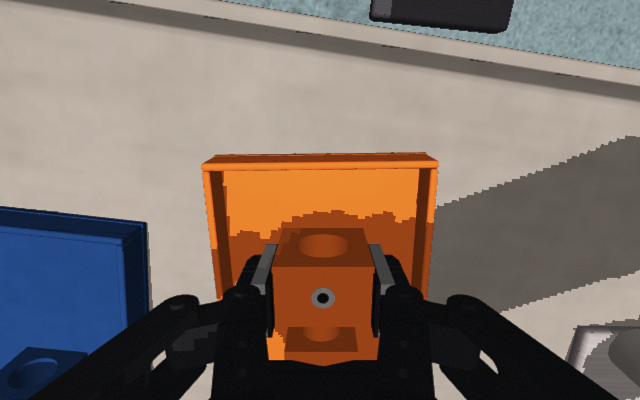

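step_arm([
  {"tx":0.002,"ty":0,"tz":0.05,"ax":0,"ay":0,"az":0},
  {"tx":0.002,"ty":0,"tz":0.08,"ax":0,"ay":0,"az":0},
  {"tx":0.002,"ty":0,"tz":0.105,"ax":0,"ay":0,"az":0},
  {"tx":0.002,"ty":0,"tz":0.118,"ax":0,"ay":0,"az":0},
  {"tx":0.002,"ty":0,"tz":0.122,"ax":0,"ay":0,"az":0},
  {"tx":0.002,"ty":0,"tz":0.122,"ax":0,"ay":0,"az":0},
])

```text
clock: 37.75
tcp_pos: [445.0, -277.8, 19.8]
tool_rot: [-3.142, 0.0, -3.048]
ft_force: [-0.2, 0.5, -0.3]
grip_width: 37.1
```

step_arm([
  {"tx":0,"ty":0,"tz":0,"ax":0,"ay":0,"az":0},
  {"tx":0,"ty":0,"tz":0,"ax":0,"ay":0,"az":0},
  {"tx":0,"ty":0,"tz":0,"ax":0,"ay":0,"az":0},
  {"tx":0,"ty":0,"tz":-0.05,"ax":0,"ay":0,"az":0},
  {"tx":0,"ty":0,"tz":-0.15,"ax":0,"ay":0,"az":0},
  {"tx":0,"ty":0,"tz":-0.35,"ax":0,"ay":0,"az":0},
  {"tx":0,"ty":0,"tz":-0.55,"ax":0,"ay":0,"az":0},
  {"tx":0,"ty":0,"tz":-0.75,"ax":0,"ay":0,"az":0},
  {"tx":0,"ty":0,"tz":-0.92,"ax":0,"ay":0,"az":0},
  {"tx":0,"ty":0,"tz":-0.92,"ax":0,"ay":0,"az":0},
], grip=0.35)

```text
clock: 39.0
tcp_pos: [446.5, -278.9, 253.9]
tool_rot: [-3.139, 0.007, -3.048]
ft_force: [0.0, -0.3, -0.8]
grip_width: 57.8
```

```bash
python3 -c "
from h import *
grab('wrist','w23');delta([646.2,57.2,220],3.2166)"
```

```text
t [-0.9239  1.2601  0.1294] a [-0.0003  0.0013  0.0059]
```

View pics/w23.png

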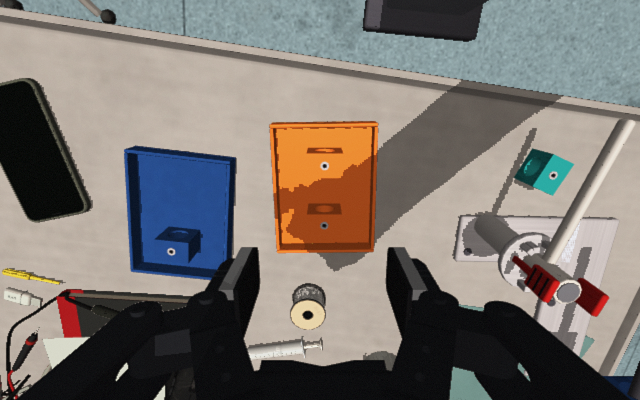

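Both oranges are in the tray (324,166; 324,226). Last blue next.

step_arm([
  {"tx":-0.12,"ty":0.18,"tz":0,"ax":0,"ay":0,"az":0},
  {"tx":-0.25,"ty":0.36,"tz":0,"ax":0,"ay":0,"az":0},
  {"tx":-0.38,"ty":0.54,"tz":0,"ax":0,"ay":0,"az":0},
  {"tx":-0.51,"ty":0.72,"tz":0,"ax":0,"ay":0,"az":0},
  {"tx":-0.64,"ty":0.9,"tz":0,"ax":0,"ay":0,"az":0.006},
  {"tx":-0.71,"ty":1,"tz":0,"ax":0,"ay":0,"az":0.006},
  {"tx":-0.71,"ty":1,"tz":0,"ax":0,"ay":0,"az":0.006},
  {"tx":-0.71,"ty":1,"tz":0,"ax":0,"ay":0,"az":0.006},
], grip=1)

```text
clock: 40.05
tcp_pos: [597.4, -13.5, 248.8]
tool_rot: [-3.141, -0.002, -3.068]
ft_force: [-0.0, -0.0, 0.6]
grip_width: 85.7
```

```bash
python3 -c "
from h import *
delta([646.2,57.2,215],3.2166)"
```

```text
t [-0.2159  0.2676  0.1346] a [-0.0003 -0.0007 -0.0005]
```

step_arm([
  {"tx":-0.15,"ty":0.2,"tz":0,"ax":0,"ay":0,"az":0},
  {"tx":-0.215,"ty":0.268,"tz":0.06,"ax":0,"ay":0,"az":0},
  {"tx":-0.215,"ty":0.268,"tz":0.134,"ax":0,"ay":0,"az":0},
  {"tx":-0.215,"ty":0.268,"tz":0.134,"ax":0,"ay":0,"az":0},
  {"tx":-0.215,"ty":0.268,"tz":0.134,"ax":0,"ay":0,"az":0},
  {"tx":-0.215,"ty":0.268,"tz":0.134,"ax":0,"ay":0,"az":0},
])

```text
clock: 40.8
tcp_pos: [647.1, 57.4, 217.3]
tool_rot: [3.141, 0.001, -3.069]
ft_force: [0.8, -0.3, 0.0]
grip_width: 85.5
```

```bash
python3 -c "
from h import *
st=bot.get_state();delta([646.2,57.2,111],3.2166,st);f=grab('wrist','w24');print(proj(f,[[646.5,57.3,134.5]],st))"
```

```text
t [ 0.0044 -0.0005  0.4254] a [ 0.      0.0005 -0.0007]
[[322.86935952 206.79787533]]
```

View pics/w24.png

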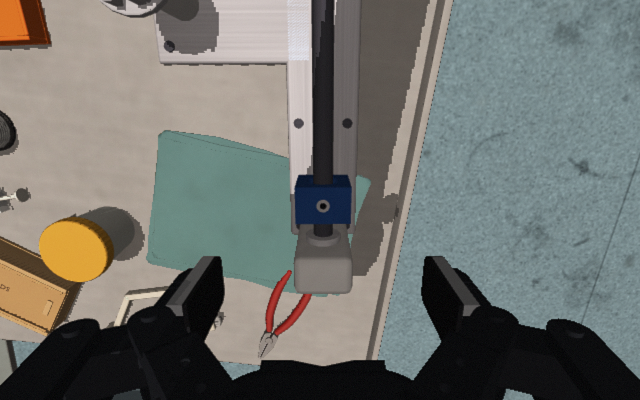

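step_arm([
  {"tx":0.006,"ty":-0.003,"tz":0.1,"ax":0,"ay":0,"az":0},
  {"tx":0.006,"ty":-0.003,"tz":0.2,"ax":0,"ay":0,"az":0},
  {"tx":0.006,"ty":-0.003,"tz":0.3,"ax":0,"ay":0,"az":0},
  {"tx":0.006,"ty":-0.003,"tz":0.38,"ax":0,"ay":0,"az":0},
  {"tx":0.006,"ty":-0.003,"tz":0.42,"ax":0,"ay":0,"az":0},
  {"tx":0.006,"ty":-0.003,"tz":0.425,"ax":0,"ay":0,"az":0},
  {"tx":0.006,"ty":-0.003,"tz":0.425,"ax":0,"ay":0,"az":0},
])

```text
clock: 41.72
tcp_pos: [646.1, 57.7, 110.8]
tool_rot: [3.142, 0.001, -3.067]
ft_force: [-0.1, 0.2, 0.7]
grip_width: 85.4
```

```bash
python3 -c "
from h import *
delta([645.5,57.2,111],3.2166)"
```

```text
t [ 0.0026 -0.0017 -0.0008] a [ 0.      0.0004 -0.0002]
```

step_arm([
  {"tx":0.001,"ty":-0.002,"tz":-0.001,"ax":0,"ay":0,"az":0},
  {"tx":0.001,"ty":-0.002,"tz":-0.001,"ax":0,"ay":0,"az":0},
  {"tx":0.001,"ty":-0.002,"tz":-0.001,"ax":0,"ay":0,"az":0},
  {"tx":0.001,"ty":-0.002,"tz":-0.001,"ax":0,"ay":0,"az":0},
  {"tx":0.001,"ty":-0.002,"tz":-0.001,"ax":0,"ay":0,"az":0},
  {"tx":0.001,"ty":-0.002,"tz":-0.001,"ax":0,"ay":0,"az":0},
], grip=-1)

```text
clock: 42.48
tcp_pos: [645.7, 57.1, 110.8]
tool_rot: [3.142, 0.001, -3.067]
ft_force: [-0.1, 0.4, 4.8]
grip_width: 37.1
```

step_arm([
  {"tx":0,"ty":0,"tz":-0.01,"ax":0,"ay":0,"az":0},
  {"tx":0,"ty":0,"tz":-0.018,"ax":0,"ay":0,"az":0},
  {"tx":0,"ty":0,"tz":-0.018,"ax":0,"ay":0,"az":0},
  {"tx":0.05,"ty":0,"tz":-0.018,"ax":0,"ay":0,"az":0},
  {"tx":0.1,"ty":0,"tz":-0.018,"ax":0,"ay":0,"az":0},
  {"tx":0.15,"ty":0,"tz":-0.018,"ax":0,"ay":0,"az":0},
  {"tx":0.2,"ty":0,"tz":-0.018,"ax":0,"ay":0,"az":0},
  {"tx":0.26,"ty":0,"tz":-0.018,"ax":0,"ay":0,"az":0},
  {"tx":0.32,"ty":0,"tz":-0.018,"ax":0,"ay":0,"az":0},
  {"tx":0.38,"ty":0,"tz":-0.018,"ax":0,"ay":0,"az":0},
  {"tx":0.44,"ty":0,"tz":-0.018,"ax":0,"ay":0,"az":0},
  {"tx":0.5,"ty":0,"tz":-0.018,"ax":0,"ay":0,"az":0},
  {"tx":0.56,"ty":0,"tz":-0.018,"ax":0,"ay":0,"az":0},
  {"tx":0.62,"ty":0,"tz":-0.018,"ax":0,"ay":0,"az":0},
  {"tx":0.68,"ty":0,"tz":-0.018,"ax":0,"ay":0,"az":0},
  {"tx":0.73,"ty":0,"tz":-0.018,"ax":0,"ay":0,"az":0},
  {"tx":0.73,"ty":0,"tz":-0.018,"ax":0,"ay":0,"az":0},
])

```text
clock: 44.6
tcp_pos: [462.4, 43.6, 114.8]
tool_rot: [3.141, -0.0, -3.067]
ft_force: [0.9, -0.4, -1.5]
grip_width: 36.9
```

```bash
python3 -c "
from h import *
st=bot.get_state();print(st['ft_force'],st['grip_width']);grab('wrist','w25')"
```

```text
[ 0.85659138 -0.44937506 -1.52300171] 36.90542568002987
```

View pics/w25.png

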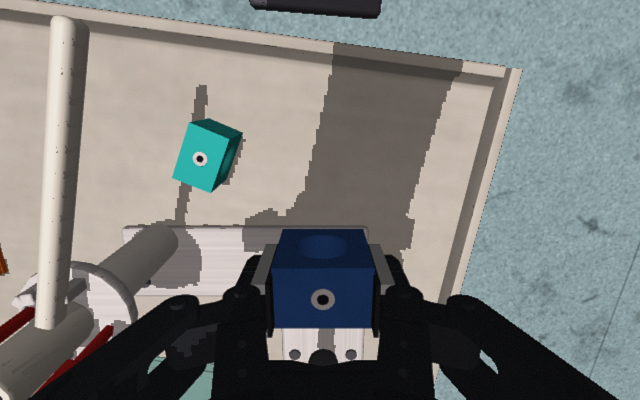

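step_arm([
  {"tx":0,"ty":0,"tz":-0.2,"ax":0,"ay":0,"az":0},
  {"tx":0,"ty":0,"tz":-0.4,"ax":0,"ay":0,"az":0},
  {"tx":-0.02,"ty":-0.05,"tz":-0.54,"ax":0,"ay":0,"az":0},
  {"tx":-0.04,"ty":-0.2,"tz":-0.54,"ax":0,"ay":0,"az":0},
  {"tx":-0.06,"ty":-0.4,"tz":-0.54,"ax":0,"ay":0,"az":0},
  {"tx":-0.08,"ty":-0.6,"tz":-0.54,"ax":0,"ay":0,"az":0},
  {"tx":-0.1,"ty":-0.8,"tz":-0.54,"ax":0,"ay":0,"az":0},
  {"tx":-0.12,"ty":-1,"tz":-0.54,"ax":0,"ay":0,"az":0},
  {"tx":-0.12,"ty":-1,"tz":-0.54,"ax":0,"ay":0,"az":0},
])

```text
clock: 45.78
tcp_pos: [511.8, -208.5, 250.1]
tool_rot: [-3.138, 0.0, -3.074]
ft_force: [-0.6, -0.0, -0.3]
grip_width: 37.4
```

step_arm([
  {"tx":0,"ty":-0.2,"tz":0.04,"ax":0,"ay":0,"az":0.02},
  {"tx":0.02,"ty":-0.4,"tz":0.04,"ax":0,"ay":0,"az":0.03},
  {"tx":0.04,"ty":-0.6,"tz":0.04,"ax":0,"ay":0,"az":0.032},
  {"tx":0.04,"ty":-0.65,"tz":0.04,"ax":0,"ay":0,"az":0.032},
  {"tx":0.04,"ty":-0.65,"tz":0.04,"ax":0,"ay":0,"az":0.032},
  {"tx":0.04,"ty":-0.65,"tz":0.04,"ax":0,"ay":0,"az":0.032},
])

```text
clock: 46.52
tcp_pos: [514.9, -364.0, 239.5]
tool_rot: [3.14, 0.0, 3.118]
ft_force: [0.2, 0.0, -1.6]
grip_width: 37.1
```

```bash
python3 -c "
from h import *
import pickle
st=bot.get_state();f=grab('wrist','w26');print(st['tcp_pos'],st['grip_width'])
delta([494,-437,50],3.117,st)
for x in trace('blue_tray','wrist'):
    m=x['pixels'].astype(np.uint8);r=cv2.minAreaRect(cv2.findNonZero(m));c=cv2.boxPoints(r);print(x['p'],m.sum(),c.round().tolist(),[at_z(f,p,25,st)[:2].round().tolist() for p in c])
"
```

```text
[ 514.9126815  -364.01357839  239.48719411] 37.0872012490128
t [ 0.0769 -0.295   0.7575] a [0.0005 0.     0.0004]
0.69 13224 [[191.0, 107.0], [306.0, 105.0], [308.0, 243.0], [193.0, 245.0]] [[451.0, -493.0], [451.0, -379.0], [601.0, -382.0], [600.0, -511.0]]
```

View pics/w26.png

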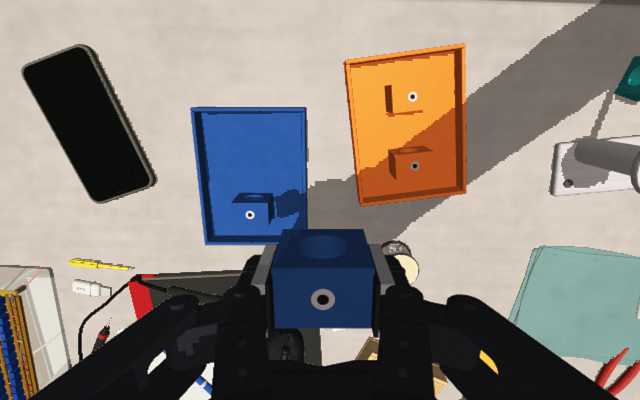

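Tray unmoved; place at (494,-437).

step_arm([
  {"tx":0.05,"ty":-0.2,"tz":0.1,"ax":0,"ay":0,"az":0},
  {"tx":0.077,"ty":-0.294,"tz":0.22,"ax":0,"ay":0,"az":0},
  {"tx":0.077,"ty":-0.294,"tz":0.4,"ax":0,"ay":0,"az":0},
  {"tx":0.077,"ty":-0.294,"tz":0.55,"ax":0,"ay":0,"az":0},
  {"tx":0.077,"ty":-0.294,"tz":0.67,"ax":0,"ay":0,"az":0},
  {"tx":0.077,"ty":-0.294,"tz":0.74,"ax":0,"ay":0,"az":0},
  {"tx":0.077,"ty":-0.294,"tz":0.757,"ax":0,"ay":0,"az":0},
  {"tx":0.077,"ty":-0.294,"tz":0.757,"ax":0,"ay":0,"az":0},
])

```text
clock: 47.62
tcp_pos: [493.4, -439.5, 51.4]
tool_rot: [-3.141, 0.001, 3.116]
ft_force: [0.6, 0.3, -1.3]
grip_width: 37.2
```

```bash
python3 -c "
from h import *
delta([494,-437,20],3.117);grab('wrist','w27')"
```

```text
t [-0.0019  0.01    0.1256] a [-0.0002  0.0003 -0.0003]
```

View pics/w27.png

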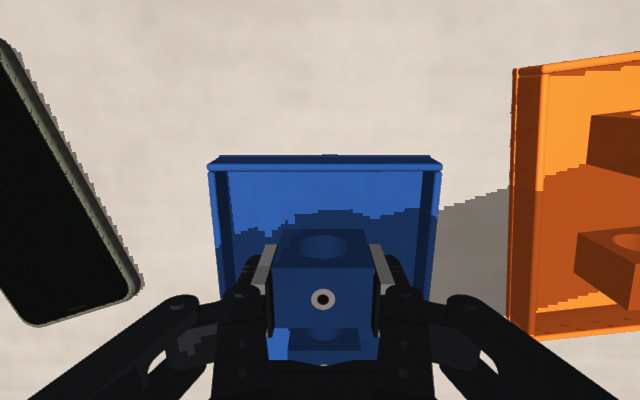

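step_arm([
  {"tx":0,"ty":0.004,"tz":0.05,"ax":0,"ay":0,"az":0},
  {"tx":0,"ty":0.004,"tz":0.08,"ax":0,"ay":0,"az":0},
  {"tx":0,"ty":0.004,"tz":0.105,"ax":0,"ay":0,"az":0},
  {"tx":0,"ty":0.004,"tz":0.12,"ax":0,"ay":0,"az":0},
  {"tx":0,"ty":0.004,"tz":0.125,"ax":0,"ay":0,"az":0},
  {"tx":0,"ty":0.004,"tz":0.125,"ax":0,"ay":0,"az":0},
])

```text
clock: 48.42
tcp_pos: [492.9, -438.3, 19.3]
tool_rot: [-3.142, 0.0, 3.116]
ft_force: [0.3, -0.7, -1.1]
grip_width: 37.3
```

step_arm([
  {"tx":0,"ty":0,"tz":0,"ax":0,"ay":0,"az":0},
  {"tx":0,"ty":0,"tz":0,"ax":0,"ay":0,"az":0},
  {"tx":0,"ty":0,"tz":0,"ax":0,"ay":0,"az":0},
  {"tx":0,"ty":0,"tz":-0.05,"ax":0,"ay":0,"az":0},
  {"tx":0,"ty":0,"tz":-0.15,"ax":0,"ay":0,"az":0},
  {"tx":0,"ty":0,"tz":-0.35,"ax":0,"ay":0,"az":0},
  {"tx":0,"ty":0,"tz":-0.55,"ax":0,"ay":0,"az":0},
  {"tx":0,"ty":0,"tz":-0.75,"ax":0,"ay":0,"az":0},
  {"tx":0,"ty":0,"tz":-0.95,"ax":0,"ay":0,"az":0},
  {"tx":0,"ty":0,"tz":-0.98,"ax":0,"ay":0,"az":0},
  {"tx":0,"ty":0,"tz":-0.98,"ax":0,"ay":0,"az":0},
], grip=0.35)

```text
clock: 49.8
tcp_pos: [492.9, -438.3, 265.8]
tool_rot: [-3.141, 0.002, 3.116]
ft_force: [-0.4, -0.0, -1.1]
grip_width: 57.6
```

```bash
python3 -c "
from h import *
grab('wrist','w28');delta([505.8,-79.3,265],2.935)"
```

```text
t [-0.0157  1.4347 -0.0019] a [ 0.0002 -0.      0.0575]
```

View pics/w28.png

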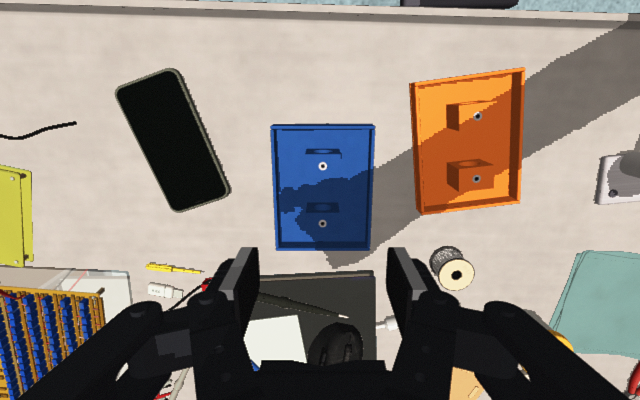

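All four lie in their trays. Now back to the gate hub.

step_arm([
  {"tx":0,"ty":0.25,"tz":0,"ax":0,"ay":0,"az":0.02},
  {"tx":0,"ty":0.5,"tz":0,"ax":0,"ay":0,"az":0.04},
  {"tx":-0.01,"ty":0.75,"tz":0,"ax":0,"ay":0,"az":0.058},
  {"tx":-0.01,"ty":1,"tz":0,"ax":0,"ay":0,"az":0.058},
  {"tx":-0.01,"ty":1,"tz":0,"ax":0,"ay":0,"az":0.058},
  {"tx":-0.01,"ty":1,"tz":0,"ax":0,"ay":0,"az":0.058},
], grip=1)

```text
clock: 50.6
tcp_pos: [501.3, -188.4, 263.5]
tool_rot: [-3.141, -0.002, 2.934]
ft_force: [-0.0, 0.0, 0.0]
grip_width: 85.8
```

```bash
python3 -c "
from h import *
delta([505.8,-79.3,265],2.935)"
```

```text
t [ 0.0725  0.4307 -0.006 ] a [-0.0002 -0.0005 -0.0003]
```

step_arm([
  {"tx":0.072,"ty":0.2,"tz":0,"ax":0,"ay":0,"az":0},
  {"tx":0.072,"ty":0.431,"tz":0,"ax":0,"ay":0,"az":0},
  {"tx":0.072,"ty":0.431,"tz":0,"ax":0,"ay":0,"az":0},
  {"tx":0.072,"ty":0.431,"tz":0,"ax":0,"ay":0,"az":0},
  {"tx":0.072,"ty":0.431,"tz":0,"ax":0,"ay":0,"az":0},
  {"tx":0.072,"ty":0.431,"tz":0,"ax":0,"ay":0,"az":0},
])

```text
clock: 51.35
tcp_pos: [506.3, -80.8, 264.3]
tool_rot: [-3.141, -0.0, 2.931]
ft_force: [-0.1, -0.1, -0.2]
grip_width: 85.2
```

```bash
python3 -c "
from h import *
st=bot.get_state();delta([505.8,-79.3,142],2.935,st);f=grab('wrist','w29');print(st['tcp_pos'])
a=2.935;arm=np.array([np.cos(a),np.sin(a)]);h=np.array([505.8,-79.3])
print(proj(f,[[*h,163],[*(h+138*arm),126],[*(h+70*arm),126]],st))"
```

```text
t [0.0032 0.0058 0.489 ] a [-0.0001 -0.     -0.0014]
[506.28604437 -80.84945028 264.25592239]
[[324.59288813 198.61757651]
 [323.8930508   -1.28632473]
 [324.11154044  97.93536289]]
```

View pics/w29.png

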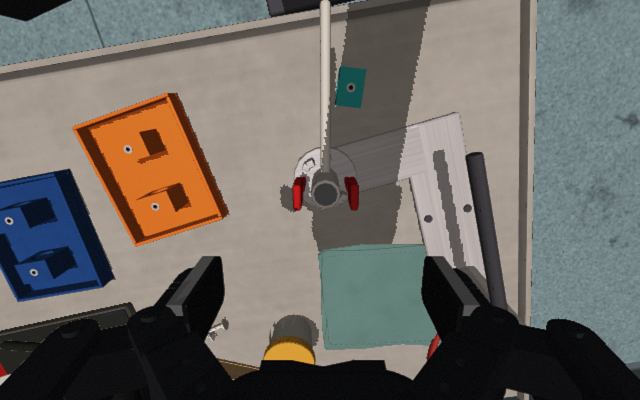

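step_arm([
  {"tx":0.003,"ty":0.003,"tz":0.15,"ax":0,"ay":0,"az":-0.001},
  {"tx":0.003,"ty":0.003,"tz":0.28,"ax":0,"ay":0,"az":-0.001},
  {"tx":0.003,"ty":0.003,"tz":0.38,"ax":0,"ay":0,"az":-0.001},
  {"tx":0.003,"ty":0.003,"tz":0.45,"ax":0,"ay":0,"az":-0.001},
  {"tx":0.003,"ty":0.003,"tz":0.485,"ax":0,"ay":0,"az":-0.001},
  {"tx":0.003,"ty":0.003,"tz":0.485,"ax":0,"ay":0,"az":-0.001},
  {"tx":0.003,"ty":0.003,"tz":0.485,"ax":0,"ay":0,"az":-0.001},
])

```text
clock: 52.28
tcp_pos: [506.6, -78.5, 143.8]
tool_rot: [3.141, 0.002, 2.937]
ft_force: [-0.2, 0.2, 0.1]
grip_width: 85.4
```

```bash
python3 -c "
from h import *
delta([505.8,-79.3,143],2.935)"
```

```text
t [ 0.0024 -0.0039  0.0032] a [0.0001 0.0005 0.0005]
```

step_arm([
  {"tx":0.002,"ty":-0.004,"tz":0.001,"ax":0,"ay":0,"az":0},
  {"tx":0.002,"ty":-0.004,"tz":0.001,"ax":0,"ay":0,"az":0},
  {"tx":0.002,"ty":-0.004,"tz":0.001,"ax":0,"ay":0,"az":0},
  {"tx":0.002,"ty":-0.004,"tz":0.001,"ax":0,"ay":0,"az":0},
  {"tx":0.002,"ty":-0.004,"tz":0.001,"ax":0,"ay":0,"az":0},
  {"tx":0.002,"ty":-0.004,"tz":0.001,"ax":0,"ay":0,"az":0},
  {"tx":0.002,"ty":-0.004,"tz":0.001,"ax":0,"ay":0,"az":0},
  {"tx":0.002,"ty":-0.004,"tz":0.001,"ax":0,"ay":0,"az":0},
], grip=-1, grip_force=40)

```text
clock: 53.28
tcp_pos: [505.9, -78.8, 144.3]
tool_rot: [3.14, 0.001, 2.937]
ft_force: [-3.0, 1.6, 13.9]
grip_width: 32.1
```

```bash
python3 -c "
from h import *
st=bot.get_state();delta([505.8,-79.3,143],1.646,st);print(st['grip_width'],st['ft_force']);grab('wrist','w30')"
```

```text
t [ 0.0001 -0.002   0.0052] a [ 7.000e-04 -1.000e-04  4.109e-01]
32.11711555220715 [-3.01607263  1.6202713  13.94258223]
```

View pics/w30.png

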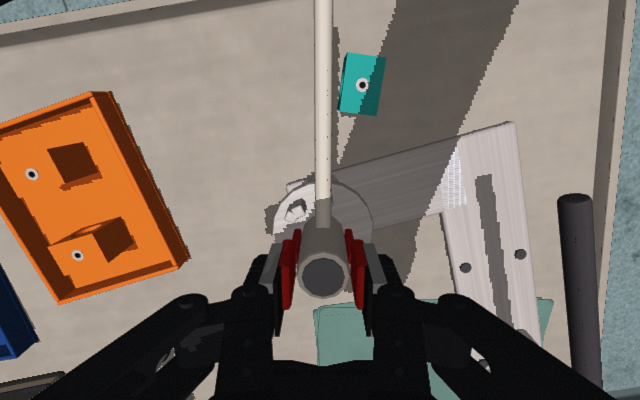

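step_arm([
  {"tx":0,"ty":0,"tz":-0.006,"ax":0,"ay":0,"az":0.01},
  {"tx":0,"ty":0,"tz":-0.006,"ax":0,"ay":0,"az":0.03},
  {"tx":0,"ty":0,"tz":-0.006,"ax":0,"ay":0,"az":0.05},
  {"tx":0,"ty":0,"tz":-0.006,"ax":0,"ay":0,"az":0.07},
  {"tx":0,"ty":0,"tz":-0.006,"ax":0,"ay":0,"az":0.095},
  {"tx":0,"ty":0,"tz":-0.006,"ax":0,"ay":0,"az":0.12},
  {"tx":0,"ty":0,"tz":-0.006,"ax":0,"ay":0,"az":0.145},
  {"tx":0,"ty":0,"tz":-0.006,"ax":0,"ay":0,"az":0.17},
  {"tx":0,"ty":0,"tz":-0.006,"ax":0,"ay":0,"az":0.195},
  {"tx":0,"ty":0,"tz":-0.006,"ax":0,"ay":0,"az":0.22},
  {"tx":0,"ty":0,"tz":-0.006,"ax":0,"ay":0,"az":0.245},
  {"tx":0,"ty":0,"tz":-0.006,"ax":0,"ay":0,"az":0.27},
  {"tx":0,"ty":0,"tz":-0.006,"ax":0,"ay":0,"az":0.295},
  {"tx":0,"ty":0,"tz":-0.006,"ax":0,"ay":0,"az":0.32},
  {"tx":0,"ty":0,"tz":-0.006,"ax":0,"ay":0,"az":0.345},
  {"tx":0,"ty":0,"tz":-0.006,"ax":0,"ay":0,"az":0.37},
  {"tx":0,"ty":0,"tz":-0.006,"ax":0,"ay":0,"az":0.39},
  {"tx":0,"ty":0,"tz":-0.006,"ax":0,"ay":0,"az":0.405},
  {"tx":0,"ty":0,"tz":-0.006,"ax":0,"ay":0,"az":0.41},
  {"tx":0,"ty":0,"tz":-0.006,"ax":0,"ay":0,"az":0.41},
])

```text
clock: 55.82
tcp_pos: [505.0, -79.5, 144.5]
tool_rot: [-3.141, -0.0, 1.648]
ft_force: [-2.7, -0.2, 6.0]
grip_width: 31.7
```

```bash
python3 -c "
from h import *
st=bot.get_state();delta([505.8,-79.3,143],1.646,st);print(st['grip_width'],st['ft_force'],st['ft_torque'])
f=grab('wrist','w31')
print(proj(f,[[505.8+.0749*-138,-79.3+.9972*138,126],[505.8-.0749*70,-79.3+70,126]],st))"
```

```text
t [0.0004 0.0032 0.0059] a [-0.0001 -0.      0.0008]
31.69603415146835 [-2.67916352 -0.18754678  6.03636334] [-0.08911525  0.49082247 -0.09746019]
[[324.07433539 -84.20687087]
 [323.35694317 102.48992071]]
```

View pics/w31.png

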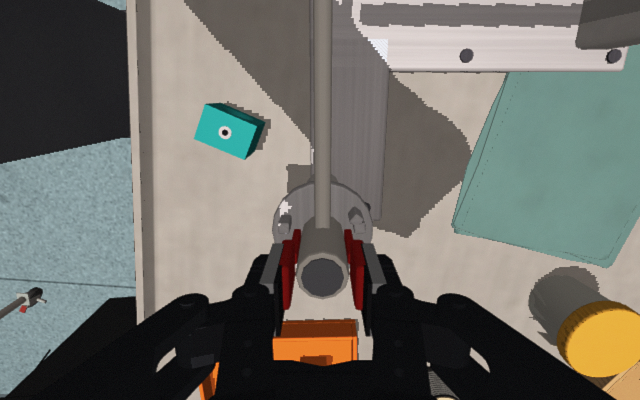

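step_arm([
  {"tx":0,"ty":0,"tz":0,"ax":0,"ay":0,"az":0.001},
  {"tx":0,"ty":0,"tz":0,"ax":0,"ay":0,"az":0.001},
  {"tx":0,"ty":0,"tz":0,"ax":0,"ay":0,"az":0.001},
  {"tx":0,"ty":0,"tz":0,"ax":0,"ay":0,"az":0.001},
  {"tx":0,"ty":0,"tz":-0.1,"ax":0,"ay":0,"az":0},
  {"tx":0,"ty":0,"tz":-0.25,"ax":0,"ay":0,"az":0},
  {"tx":0,"ty":0,"tz":-0.45,"ax":0,"ay":0,"az":0},
  {"tx":0.11,"ty":0,"tz":-0.65,"ax":0,"ay":0,"az":0},
  {"tx":0.11,"ty":0,"tz":-0.68,"ax":0,"ay":0,"az":0},
  {"tx":0.11,"ty":0,"tz":-0.68,"ax":0,"ay":0,"az":0},
], grip=1)

```text
clock: 57.12
tcp_pos: [503.0, -51.7, 314.2]
tool_rot: [3.141, -0.001, 1.649]
ft_force: [0.8, 0.4, -0.6]
grip_width: 85.5
```

```bash
python3 -c "
from h import *
st=bot.get_state();print(st['tcp_pos'],st['tool_rot'])
f=grab('wrist','w32');im=cv2.cvtColor(f['frame'],cv2.COLOR_RGB2BGR)
print('arm end',at_z(f,(319.5,57),126,st))
hsv=cv2.cvtColor(im,cv2.COLOR_BGR2HSV)
m=((hsv[...,0]<6)|(hsv[...,0]>174))&(hsv[...,1]>180)&(hsv[...,2]>90)
n,l,s,c=cv2.connectedComponentsWithStats(m.astype(np.uint8))
for i in range(1,n):
    if s[i,4]>60: print(s[i],c[i],at_z(f,c[i],155,st).round(1))
grab('top','t3');grab('scene','s3')
a=cv2.imread('pics/s3.png');b=cv2.imread('pics/t3.png')
cv2.imwrite('pics/s3c.png',cv2.resize(a[140:340,180:440],None,fx=3,fy=3,interpolation=cv2.INTER_CUBIC))
"
```

```text
[503.00884105 -51.70771804 314.18151998] [ 3.14106631e+00 -7.18366443e-04  1.64929697e+00]
arm end [492.94995607  53.45985403 126.        ]
[560  90  42  35 309] [583.53721683 105.21359223] [716.8  30.7 155. ]
[536 106  61  27 373] [564.97855228 122.24128686] [705.2  15.8 155. ]
[340 201   9  21 125] [344.728 211.008] [526.5 -78.3 155. ]
[296 202   6  20 116] [298.5        211.34482759] [484.2 -82.  155. ]
```

View pics/w32.png

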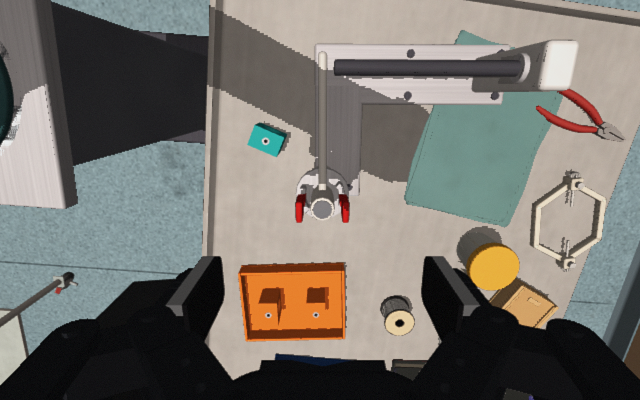

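View pics/s3c.png

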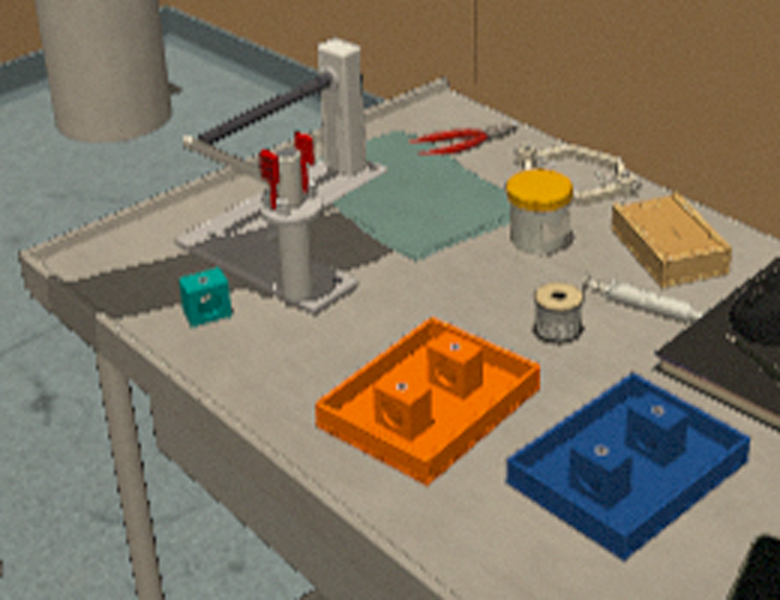

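```bash
python3 -c "
from h import *
s=bot.get_state();print(s['ft_force'],s['clock']);print(bot.sign_off())"
```

```text
[-0.43398539 -0.16599269  0.65782233] 57.275
the job is handed in; nothing more can be done
None
```

I opened the gate, moved all four blocks into their trays, shut and locked the gate again, and handed the job in at about 57 s.

- **Blocks:** The last scene and wrist pictures show two orange blocks in the orange tray and two blue blocks in the blue tray. They lie side by side, not stacked, and the rod is empty.
- **Gate:** With the gate shut, the tabs measured within about 0.3 mm of where they were at the start. That means the gate is back at 0 with both tabs out. I did not push on it to test the lock.
- **Other items:** The cup, syringe, spool and turquoise block look where they started in the last scene picture. I compared them by eye and did not measure them.
- **Trays and grip:** I saw no tray shift and no loss of grip during the run.
- **Disagreement:** With the tabs squeezed, the gripper read about 32 mm where 38 mm was expected, with about 14 N of upward force. The gate still turned freely both ways.

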